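# Dock the power meter and set its flip-up screen

## Task

Stand the optical power meter in its charging cradle, the free edge of its screen at the end of the cradle with the green lamp, and let it go while the screen is still shut. Then take hold of the screen, raise it (regrasping as needed) on its stiff hinge to 110 degrees from shut (20 degrees past upright), and leave it standing so with the meter still fully down in the cradle. Do not fold the screen much farther back than that, and leave the filter cube, the coverslip box and the loose objective where they are.

Things in the scene. Friction and masses are not known exactly. Their poses are not given: they have to be found in the camera images.
- meter: Loose optical power meter, 0.8 kg, 150 (x) x 64 (y) mm. Origin: centre of underside; x runs from nose to hinge. Orange plinth 12 mm high, on it a grey body, top 26 mm up, 64 mm wide from x = -15 to 75 mm, 42 mm wide ahead of that (thumb scoops under the screen's front). Black screen lid on top: 52 mm wide, x = -66 to 56, z = 30 to 42 mm. Carry it by the body sides at x = 18 mm.
- screen (a joint): Opening angle of the screen, rad: 0 shut, 1.57 upright, 1.92 is the 110 degrees wanted, stop at 2.6. It stays where it is left; moving it takes 0.3 N m, more if fast; pulled hard it lifts the meter. Axis: the meter's y direction through meter x = 64, z = 33 mm; the free end swings up and back towards +x. Starts nearly shut.
- screen_grip (a point): Centre of the lid's thickness near its free end, 115 mm from the hinge axis, 3 mm above it when shut (meter frame -51, 0, 36 mm). The lid is 52 mm wide and 12 thick and ends 15 mm beyond this point; its sides can be pinched here, the scoops leave room for fingertips down to 13 mm above the meter's underside. Gripped lid turns with the fingers, hardly between them.
- meter_nose (a point): Middle of the meter's front face at the plinth: meter frame (-75, 0, 6) mm.
- cradle: Black cradle fixed to the desk, plate 176 (x) x 94 (y) x 8 mm, grey L-shaped lugs at the corners, tops 25 mm up, inner faces 154 (x) and 68 mm (y) apart, 5 mm more over the top 3 mm; each runs 26 mm along x, the sides between are open. Origin: centre of underside. Docked, the meter's origin is at (0, 0, 8) mm, x along the cradle's x. Green lamp bar, 18 mm, on the front (-x) end.
- filter_cube: Black filter cube, 30 x 34 x 31 mm, standing loose between meter and cradle; origin: centre of its underside. Leave it.
- coverslip_box: Light blue and white coverslip box, 32 x 32 x 25 mm, loose between meter and cradle; origin: centre of its underside. Leave it.
- objective_loose: White microscope objective with a blue band, 26 mm across, 46 mm tall, standing loose; origin: centre of its underside. Leave it.

How it is judged:
By the outcome, as a careful person would: the job done as asked, in the order asked, and still so for the second after the job is handed in, with the robot touching nothing.
It also fails if it takes over 72 s, if anything falls off the work surface, if the arm or the gripper's body presses on something with over 40 N, if the wrist force passes 120 N, or if a joint passes its speed limit or range.

## Robot

A 7-joint arm with a two-finger parallel gripper is mounted at the origin on a cart in front of the work surface, level with it; the furniture and walls round the work are solid. World frame = base frame: x ahead of the robot, y to its left, z up, the work surface at z = 0. Lengths are in m, angles in rad, forces in N, time in s.
With the tool pointing down it reaches from about 0.35 to 0.9 m from the base axis. Payload 19.9 kg.
Tool frame: the origin (TCP) lies at the very end of the fingers, on their centre line; the grasp point (between the pads) lies 19 mm behind it (bot.grip_point_offset is the distance from the TCP to the grasp point, in m); z points along the fingers, y is the direction in which the jaws open and shut (so a half turn about z gives the same grasp; the last joint's range is limited). The gripper opens to 85 mm and grips with 20 to 120 N. Pads are 22 mm wide; open, the fingers measure 114 mm over their backs; the gripper's body (76 mm by 85 mm) begins 54 mm behind the grasp point. The pads swing forward as they close: fully open they stand 13 mm farther back than shut.
Start: joints at [-1.188, 0.417, -0.01, 1.614, 0.005, 1.111, -0.053], TCP at [0.257, 0.57, 0.231] pointing down, gripper open.
Joint ranges: [-2.81, 2.81], [-0.39, 2.02], [-1.27, 1.25], [0.06, 2.57], [-1.19, 4.33], [0.19, 2], [-2.82, 2.82]. Speed limits (rad/s): [1.89, 1.89, 2.39, 2.39, 3.01, 3.01, 3.01].

## Interface

Orientations are given as a unit quaternion [x, y, z, w].
In Python, from plant import bot gives the robot as it stands.
- The arm moves only by the tool play_rows, never from a script. Its argument "increments" is a list of rows, each a list of 2 entries, a list of its own where there are three numbers: the shift along the tool's x, y, z in mm, then the turn about the tool's z in rad. In form: [[[dx, dy, dz], yaw], ...]. A call has exactly 8 rows; each row is the pose to reach, as a shift and turn from the pose commanded when the call began, along the tool's axes at that moment; what a row does not reach only later rows make up. A row lasts 1/12 s, in which the tool goes at most 41.7 mm and 7.16 degrees, less where a joint would pass 70% of its speed; a pose out of reach is approached as far as the arm can. A call with a gripper value outside its range is refused whole. "claw" is the finger opening in mm, from 0 to 85.4, set as the call begins (left out, the last holds). The fingers move at their own pace and stop on an object; "newtons" is the grip in N (left out, the last holds). Time passes only in rows, so rows that repeat a pose let the fingers close, or fill a call up. It gives the time, the measured TCP pose, the force and the opening at its end, in the units of the state.
- bot.state(): the state, without advancing time (a new reading comes with each control period).
- bot.camera(name): name is "scene" or "top" or "wrist"; returns the picture (480x640x3 uint8, red, green, blue); there is no depth.
- bot.get_calibration(name): a dict with "fx", "fy", "cx", "cy" (pixels), "T" (4x4, takes a point from camera to world coordinates); the wrist camera has in their place "mount" (4x4, takes a point from camera to tool coordinates, whose origin is the TCP and whose axes are the flange's). Camera axes: x right, y up, looking along -z (the intrinsics and any distortion apply to the point x, -y, -z); pixel columns grow to the right and rows downward; lengths in m; the calibration is good to about 2 mm. A picture is of the moment at which its call begins: read the wrist's pose just before it. get_calibration takes no time and is no camera call.
- bot.finish_job(): hands the job in, once; it reports no verdict.
The state is a dict: "clock": time; "q": joint angles; "joint_velocities": joint speeds; "joint_efforts": joint torques, N m; "position": TCP position; "tcp_rot": TCP orientation; "wrist_force": force on the tool from outside, world axes, zero at the start; "ft_torque": the same for the moment, N m; "opening": opening from 0.0 (shut) to 1.0 (fully open).
Only numpy, scipy, OpenCV 4.12 (cv2) and the standard library are available. Lean on these libraries where they do the work, as an engineer would, in place of code of your own. Each camera call takes 0.05 s, during which the arm holds its last target.

## Working session

There is one attempt and no reset: what is moved stays moved. The work goes in short steps, Python scripts to look and compute and a tool call to move; the robot and the scene stay as the last step left them, time stands still between calls to the robot, and variables do not carry over. Pictures are saved under pics/ and viewed, and the job is handed in when it is done.

Besides the shell and the picture viewer there is one more tool, called after "Request:" as a command line: name --argument value ..., lists and objects as JSON in quotes. play_rows: Moves the arm, as the interface text tells. Its arguments: {"type":"object","properties":{"increments":{"type":"array","items":{"type":"array"}},"claw":{"type":"number"},"newtons":{"type":"number"}},"required":["increments"]}

```bash
ls; mkdir -p pics; python3 - <<'E'
from plant import bot
import cv2
print(bot.state())
for n in ["scene","top","wrist"]:
    im=bot.camera(n); cv2.imwrite(f"pics/{n}0.png",im[:,:,::-1]); print(n,bot.get_calibration(n))
E
```

```text
pics
{'clock': 0.0, 'q': array([-1.18850391,  0.41799719, -0.01030941,  1.61416741,  0.00470844,
        1.11069705, -0.05300491]), 'joint_velocities': array([-1.13892910e-05, -8.14774867e-05, -8.58446836e-04,  8.79707873e-04,
        7.53183497e-04, -8.42592594e-04, -1.67835259e-03]), 'joint_efforts': array([-8.38750148e-04, -8.64438844e+01,  6.78097475e-01, -4.34907746e+01,
        1.89797615e-02,  7.41064228e-03,  6.93948749e-06]), 'position': array([0.25687888, 0.56939119, 0.23064859]), 'tcp_rot': array([ 2.10307723e-01,  9.77635041e-01, -6.17104096e-04, -8.30073635e-05]), 'wrist_force': array([-0.12005659, -0.66501224,  0.19117169]), 'ft_torque': array([-0.02400449, -0.02297737,  0.01451501]), 'opening': 1.005466101835247}
scene {'fx': 532.5735378466774, 'fy': 532.5735378466774, 'cx': 328.38266112103116, 'cy': 242.78277491054462, 'T': array([[-0.6454189 ,  0.38954552, -0.65703024, -0.0594515 ],
       [-0.76379687, -0.32127787,  0.55981682,  0.52627426],
       [ 0.00698486,  0.863154  ,  0.50489245,  0.53249804],
       [ 0.        ,  0.        ,  0.        ,  1.        ]])}
top {'fx': 514.7796874531441, 'fy': 514.7796874531441, 'cx': 331.4776816893776, 'cy': 230.38418332425672, 'T': array([[-0.00274308,  0.98110434, -0.19345994,  0.32715538],
       [-0.99998665, -0.00353827, -0.00376498,  0.0097895 ],
       [-0.00437836,  0.19344703,  0.98110095,  1.09768998],
       [ 0.        ,  0.        ,  0.        ,  1.        ]])}
wrist {'fx': 365.5578327485206, 'fy': 365.5578327485206, 'cx': 318.1144111286614, 'cy': 237.63162414555515, 'mount': array([[ 1.84945277e-04,  9.49520943e-01,  3.13703593e-01,
         7.97632840e-02],
       [ 9.99999583e-01,  1.04978799e-04, -9.07304775e-04,
         5.35717886e-04],
       [-8.94437112e-04,  3.13703630e-01, -9.49520528e-01,
        -1.41904056e-01],
       [ 0.00000000e+00,  0.00000000e+00,  0.00000000e+00,
         1.00000000e+00]])}
```

View pics/scene0.png

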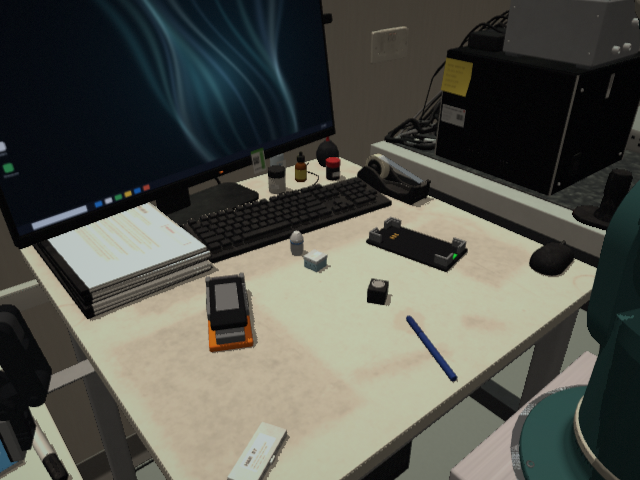

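View pics/top0.png

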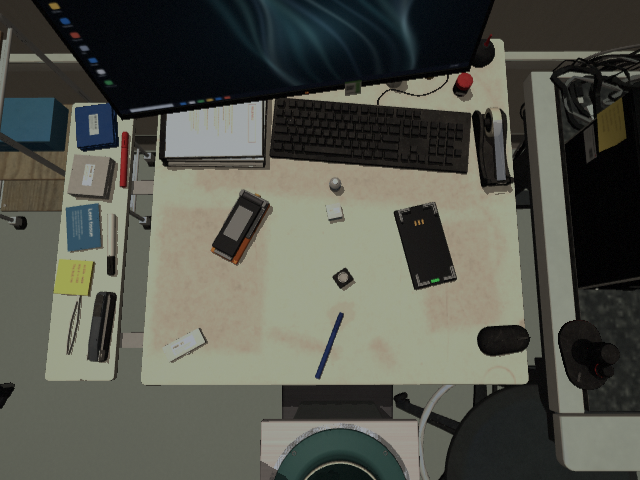

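View pics/wrist0.png

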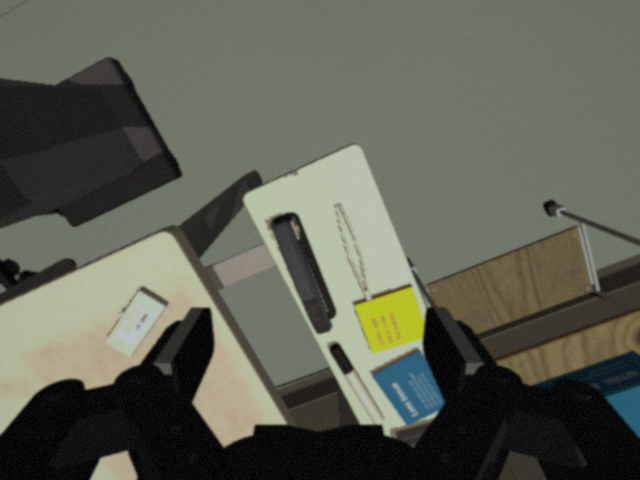

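```bash
python3 - <<'E'
import cv2,numpy as np
t=cv2.imread('pics/top0.png'); s=cv2.imread('pics/scene0.png')
a=cv2.resize(t[180:280,200:300],(400,400),interpolation=cv2.INTER_CUBIC)
b=cv2.resize(t[195:295,380:480],(400,400),interpolation=cv2.INTER_CUBIC)
c=cv2.resize(s[260:360,180:280],(400,400),interpolation=cv2.INTER_CUBIC)
cv2.imwrite('pics/z0.png',np.hstack([a,b])); cv2.imwrite('pics/z1.png',np.hstack([c,cv2.resize(s[200:300,360:480],(400,333),interpolation=cv2.INTER_CUBIC)[:400] if 0 else cv2.resize(s[195:295,365:475],(400,400),interpolation=cv2.INTER_CUBIC)]))
E
```

```text
(no output)
```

View pics/z0.png

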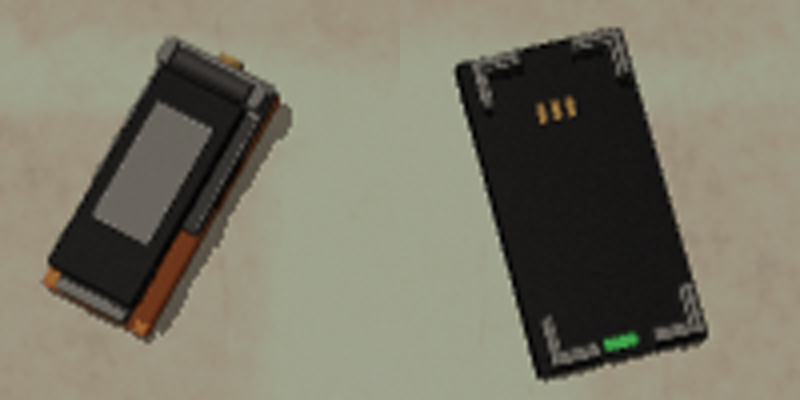

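View pics/z1.png

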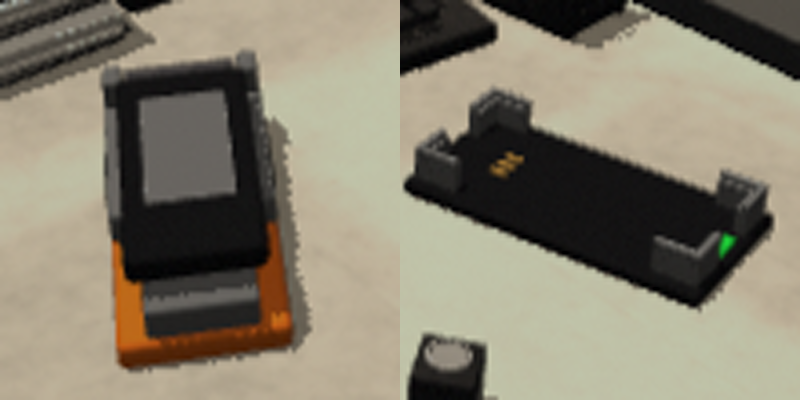

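```bash
cat > h.py <<'E'
import numpy as np, cv2
from scipy.spatial.transform import Rotation as Rn
from plant import bot
def camT(name,st=None):
    c=bot.get_calibration(name)
    if name=="wrist":
        T=np.eye(4);T[:3,:3]=Rn.from_quat(st["tcp_rot"]).as_matrix();T[:3,3]=st["position"]
        return c,T@c["mount"]
    return c,c["T"]
def cast(name,px,z,st=None):
    c,T=camT(name,st); px=np.atleast_2d(np.asarray(px,float))
    d=np.c_[(px[:,0]-c["cx"])/c["fx"],-(px[:,1]-c["cy"])/c["fy"],-np.ones(len(px))]@T[:3,:3].T
    return T[:3,3]+d*((np.asarray(z)-T[2,3])/d[:,2])[:,None]
def proj(name,P,st=None):
    c,T=camT(name,st); P=np.atleast_2d(P); q=(P-T[:3,3])@T[:3,:3]
    return np.c_[c["cx"]+c["fx"]*q[:,0]/-q[:,2], c["cy"]+c["fy"]*q[:,1]/q[:,2]]
def grab(name,fn):
    st=bot.state(); im=bot.camera(name)[:,:,::-1].copy(); cv2.imwrite("pics/"+fn,im); return st,im
def totool(st,v):
    return Rn.from_quat(st["tcp_rot"]).inv().apply(v)*1000
E
python3 - <<'E'
from h import *
t=cv2.imread('pics/top0.png')
# meter zoom origin (200,180) /4 ; cradle (380,195)/4
z=lambda p,o:np.array(p)/4+o
lid=z([(50,262),(130,308)],(200,180)); print('lid front',cast('top',lid,[.042,.042]))
nose=z([(42,290),(150,342)],(200,180)); print('nose',cast('top',nose,[.0,.0]))
hin=z([(165,45),(280,95)],(200,180)); print('hinge end',cast('top',hin,[.026+.01]*2))
cr=z([(457-400,67),(620-400,30),(707-400,335),(540-400,378)],(380,195)); P=cast('top',cr,[.006]*4);print('cr',P,P.mean(0))
print(np.degrees(np.arctan2(*( (P[0]+P[1]-P[2]-P[3])[[1,0]]))))
print('objs',cast('top',[(335,185),(334,213),(343,278)],[.04,.025,.03]))
# finger tips: from wrist0
c,T=camT('wrist',dict(tcp_rot=[0,0,0,1],position=[0,0,0]))
for px in [(196,309),(212,309),(425,309),(411,309)]:
    d=np.array([(px[0]-c["cx"])/c["fx"],-(px[1]-c["cy"])/c["fy"],-1])@T[:3,:3].T
    for y in ([-.0425,-.05] if px[0]<318 else [.0425,.05]):
        s=(y-T[1,3])/d[1]; print(px,y,T[:3,3]+s*d)
E
```

```text
lid front [[0.50416417 0.2614466  0.042     ]
 [0.479882   0.21897135 0.042     ]]
nose [[0.495915   0.27513492 0.        ]
 [0.46751247 0.21591809 0.        ]]
hinge end [[0.62239431 0.20634172 0.036     ]
 [0.59466343 0.14434328 0.036     ]]
cr [[ 0.58325584 -0.12272067  0.006     ]
 [ 0.60364708 -0.21217094  0.006     ]
 [ 0.43695644 -0.25130884  0.006     ]
 [ 0.4145184  -0.16208758  0.006     ]] [ 0.50959444 -0.18707201  0.006     ]
13.17261427693451
objs [[ 0.63427554  0.00607115  0.04      ]
 [ 0.57654087  0.00840901  0.025     ]
 [ 0.43685213 -0.00975676  0.03      ]]
(196, 309) -0.0425 [ 0.01528749 -0.0425     -0.02712392]
(196, 309) -0.05 [ 0.00405104 -0.05       -0.00712075]
(212, 309) -0.0425 [ 0.0055372  -0.0425     -0.00977009]
(212, 309) -0.05 [-0.00739847 -0.05        0.01325741]
(425, 309) 0.0425 [ 0.00835892  0.0425     -0.01484032]
(425, 309) 0.05 [-0.00440271  0.05        0.00786895]
(411, 309) 0.0425 [-0.0023671   0.0425      0.00425014]
(411, 309) 0.05 [-0.01704572  0.05        0.03037132]
```

Request:
play_rows --increments '[[[-36,-17,0],0],[[-72,-35,0],0.02],[[-108,-52,5],0.04],[[-144,-70,10],0.06],[[-180,-87,15],0.08],[[-216,-105,20],0.08],[[-252,-122,30],0.08],[[-285,-139,40],0.08]]' --claw 85 --newtons 60

```text
clock: 0.82
position: [0.4609, 0.3239, 0.1912]
tcp_rot: [0.249, 0.968, 0.0, 0.0]
wrist_force: [1.4, 0.6, -0.6]
opening: 0.989
```

Request:
play_rows --increments '[[[-36,-17,10],0],[[-72,-35,20],0],[[-108,-52,30],0],[[-130,-63,40],0],[[-147,-71,40],0],[[-147,-71,40],0],[[-147,-71,40],0],[[-147,-71,40],0]]'

```text
clock: 1.48
position: [0.5537, 0.1934, 0.1513]
tcp_rot: [0.249, 0.969, 0.0, -0.0]
wrist_force: [0.2, 0.4, 0.1]
opening: 0.995
```

```bash
python3 - <<'E'
from h import *
st,im=grab('wrist','w1.png'); print(st['position'],st['tcp_rot'],st['clock'])
E
```

```text
[0.55368849 0.19342136 0.15127221] [ 2.48896323e-01  9.68530117e-01  8.35801175e-05 -1.57635321e-04] 1.4833
```

View pics/w1.png

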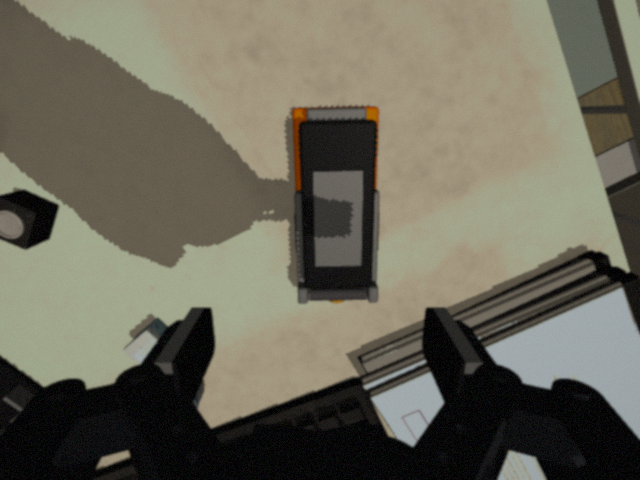

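```bash
python3 - <<'E'
from h import *
im=cv2.imread('pics/w1.png'); st=bot.state()
cv2.imwrite('pics/w1z.png',cv2.resize(im[90:320,270:400],None,fx=2.6,fy=2.6,interpolation=cv2.INTER_CUBIC))
roi=np.zeros(im.shape[:2],np.uint8); roi[95:315,280:392]=1
hsv=cv2.cvtColor(im,cv2.COLOR_BGR2HSV)
org=((hsv[...,0]<22)&(hsv[...,1]>140)&(hsv[...,2]>90)&(roi>0))
print('orange rows/cols',[ (np.where(org)[i].min(),np.where(org)[i].max()) for i in (0,1)])
for r in range(100,310,6):
    row=im[r,280:392].max(1); print(r,''.join('#' if v<60 else ('+' if v<120 else '.') for v in row), ''.join('O' if o else '.' for o in org[r,280:392])[:0])
ys,xs=np.where(org&(np.indices(org.shape)[0]<125)); print(xs.min(),xs.max(),ys.min())
E
```

```text
orange rows/cols [(np.int64(106), np.int64(302)), (np.int64(292), np.int64(378))]
100 ................................................................................................................ 
106 .......................................++...+++....+++..++++..+++++++++++++++++++++++........................... 
112 ..........+++............+++++++++++++++++++++++++++++++++++++++++++++++++++++++++++++.......................... 
118 .......+++++++...........++++++++++++++++++++++++++++++++++++++++++++++++++++++++++++++......................... 
124 .....+++++++++++++++############################################################################+............... 
130 .....++++++++++++++##############################################################################+.............. 
136 ......+++++++++++++##############################################################################+.............. 
142 ......+++++++++++++#############################################################################++.............. 
148 ......++++++++++++++##################################################
[... 2423 characters left out ...]
+++++++######################################################################+++++............... 
280 ..........++++++++++++++#####################################################################+++................ 
286 ................++##############################################################################++.............. 
292 ..................++++++++++#############################################################+++++++++.............. 
298 ..................++++++++++++++##+######+#++##+#####++##+++++##+#+##+#+++++++++++++++++++++++++++.............. 
304 ................................................................................................................ 
292 378 106
```

View pics/w1z.png

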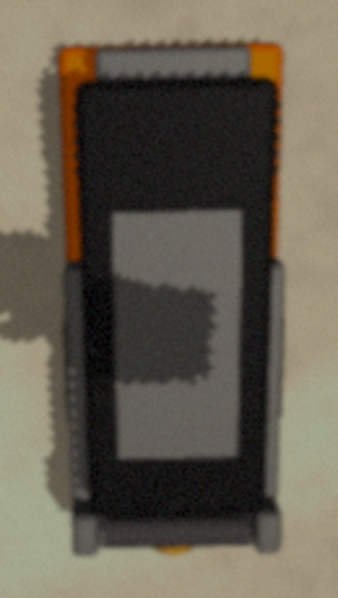

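```bash
python3 - <<'E'
from h import *
st=bot.state()
L=cast('wrist',[(299,122),(377,122),(338,120.5),(336.5,268),(337.5,204)],[.042]*5,st)
T=[totool(st,p-st['position']) for p in L]; print(L); print(np.round(T,1))
N=cast('wrist',[(292.5,106.5),(380,106.5)],[.012,.012],st); print(N,[totool(st,p-st['position']) for p in N])
for z in (.012,.026,.038): print(z,[np.round(totool(st,p-st['position']),1) for p in cast('wrist',[(298,230),(379,230),(337,302)],[z]*3,st)])
u=(L[2]-L[3])[:2]; print(np.degrees(np.arctan2(-u[1],-u[0])))
print(totool(st,[1,0,0]),totool(st,[0,1,0]))
E
```

```text
[[0.48074977 0.22044371 0.042     ]
 [0.50536286 0.26525965 0.042     ]
 [0.49222656 0.24328598 0.042     ]
 [0.5841865  0.19354206 0.042     ]
 [0.54148494 0.21691953 0.042     ]]
[[ 76.6 -11.7 109.4]
 [ 76.6  39.4 109.4]
 [ 77.6  13.8 109.4]
 [-27.   14.5 109.3]
 [ 21.7  14.5 109.4]]
[[0.46880198 0.22016358 0.012     ]
 [0.49931999 0.27573668 0.012     ]] [array([ 86.94878485, -17.71058025, 139.37704433]), array([ 86.96220224,  45.69066407, 139.39207768])]
0.012 [array([ -6.6, -15.3, 139.3]), array([ -6.6,  49.9, 139.4]), array([-71.4,  17.1, 139.3])]
0.026 [array([ -2.3, -14.5, 125.3]), array([ -2.3,  47.4, 125.4]), array([-63.9,  16.3, 125.3])]
0.038 [array([  1.4, -13.8, 113.3]), array([  1.4,  45.3, 113.4]), array([-57.4,  15.6, 113.3])]
-28.410300466473775
[-8.76428091e+02  4.81532724e+02 -1.89469839e-01] [4.81532637e+02 8.76428080e+02 3.74562445e-01]
```

Request:
play_rows --increments '[[[-6,14,0],0],[[-6,14,20],0],[[-6,14,50],0],[[-6,14,80],0],[[-6,14,105],0],[[-6,14,125],0],[[-6,14,135],0],[[-6,14,140],0]]'

```text
clock: 2.2
position: [0.5651, 0.2027, 0.0101]
tcp_rot: [0.249, 0.969, -0.0, -0.001]
wrist_force: [-0.2, 0.1, 0.7]
opening: 0.995
```

```bash
python3 - <<'E'
from h import *
st,im=grab('wrist','w2.png'); print(st['position'],st['wrist_force'])
st,im=grab('scene','s2.png'); cv2.imwrite('pics/s2.png',cv2.resize(im[200:380,130:330],None,fx=3,fy=3))
E
```

```text
[0.56514545 0.20268547 0.01012428] [-0.20583118  0.11552165  0.72069598]
```

View pics/w2.png

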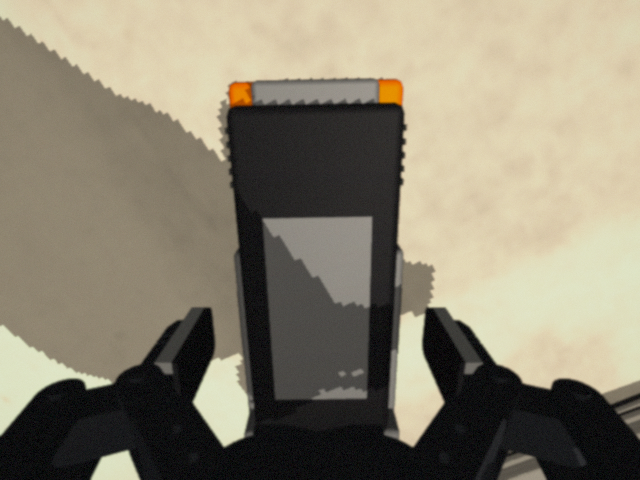

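View pics/s2.png

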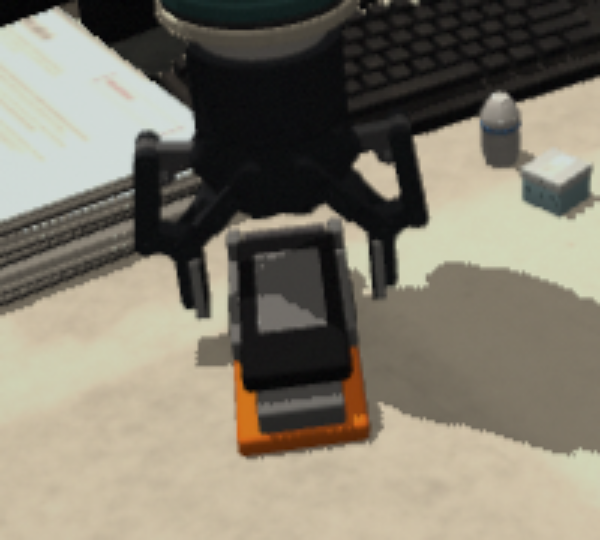

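Request:
play_rows --increments '[[[0,0,4],0],[[0,0,8],0],[[0,0,11],0],[[0,0,12],0],[[0,0,12],0],[[0,0,12],0],[[0,0,12],0],[[0,0,12],0]]'

```text
clock: 2.97
position: [0.5662, 0.202, -0.0005]
tcp_rot: [0.249, 0.968, 0.0, 0.0]
wrist_force: [0.7, 0.0, -0.2]
opening: 0.995
```

Request:
play_rows --increments '[[[0,0,0],0],[[0,0,0],0],[[0,0,0],0],[[0,0,0],0],[[0,0,0],0],[[0,0,0],0],[[0,0,0],0],[[0,0,0],0]]' --claw 50 --newtons 60

```text
clock: 3.63
position: [0.5664, 0.2021, -0.0002]
tcp_rot: [0.249, 0.968, 0.0, 0.0]
wrist_force: [-1.9, -0.2, 6.0]
opening: 0.734
```

```bash
python3 - <<'E'
from h import *
st,im=grab('wrist','w3.png'); print(st['position'],st['wrist_force'],st['opening']*85.4)
E
```

```text
[ 5.66361830e-01  2.02102197e-01 -2.36005501e-04] [-1.92560519 -0.2402676   6.00481177] 62.71411482225753
```

View pics/w3.png

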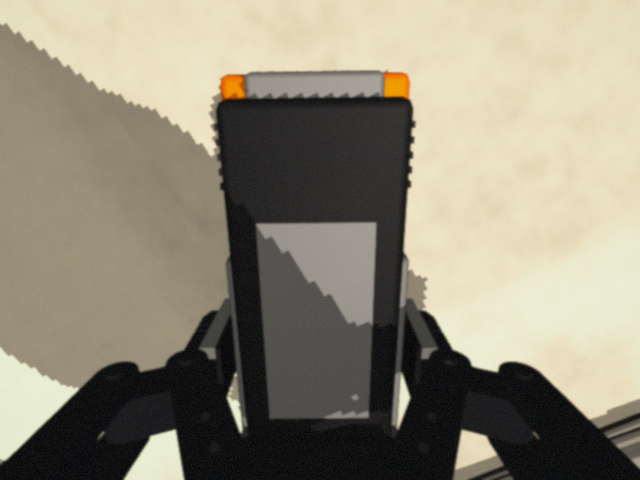

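Request:
play_rows --increments '[[[0,0,-10],0],[[0,0,-35],0],[[0,0,-65],0],[[0,0,-95],0],[[0,-10,-120],0],[[-5,-30,-130],0],[[-10,-55,-130],-0.05],[[-20,-85,-130],-0.1]]'

```text
clock: 4.35
position: [0.5417, 0.1186, 0.1302]
tcp_rot: [0.198, 0.98, 0.0, 0.0]
wrist_force: [0.5, 0.1, -9.5]
opening: 0.733
```

```bash
python3 - <<'E'
from h import *
st=bot.state(); print(st['position'],st['tcp_rot'],st['opening'],st['wrist_force'],totool(st,np.array([.497,-.056,.13])-st['position']))
E
```

```text
[0.54172275 0.11863312 0.13017469] [1.98204917e-01 9.80160508e-01 4.05706875e-04 1.59151494e-04] 0.7332581763806824 [ 0.45401167  0.12357094 -9.51345114] [-2.66440075e+01 -1.78289027e+02  2.56737355e-02]
```

Request:
play_rows --increments '[[[-4,-30,0],-0.1],[[-8,-60,0],-0.2],[[-12,-90,0],-0.3],[[-16,-120,0],-0.4],[[-20,-145,0],-0.5],[[-24,-165,0],-0.58],[[-26,-178,0],-0.63],[[-26,-178,0],-0.63]]'

```text
clock: 5.02
position: [0.4952, -0.0593, 0.1295]
tcp_rot: [-0.112, 0.994, -0.0, -0.001]
wrist_force: [0.1, -0.5, -7.7]
opening: 0.733
```

Request:
play_rows --increments '[[[0,0,0],0],[[0,0,0],0],[[0,0,0],0],[[0,0,0],0],[[0,0,0],0],[[0,0,0],0],[[0,0,0],0],[[0,0,0],0]]'

```text
clock: 5.68
position: [0.4965, -0.0559, 0.1293]
tcp_rot: [-0.113, 0.994, -0.0, -0.0]
wrist_force: [0.1, 0.4, -8.6]
opening: 0.732
```

```bash
python3 - <<'E'
from h import *
st,im=grab('wrist','w4.png'); print(st['position'],st['tcp_rot'],st['wrist_force'],st['opening']*85.4)
st,im=grab('top','t4.png')
E
```

```text
[ 0.49654871 -0.05587041  0.12929021] [-1.12931488e-01  9.93602775e-01 -4.23784579e-05 -4.85911746e-05] [ 0.05923951  0.41112488 -8.56016663] 62.474941333824425
```

View pics/w4.png

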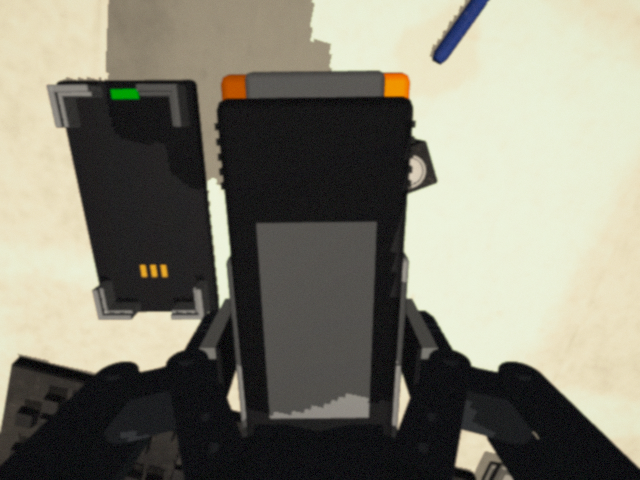

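View pics/t4.png

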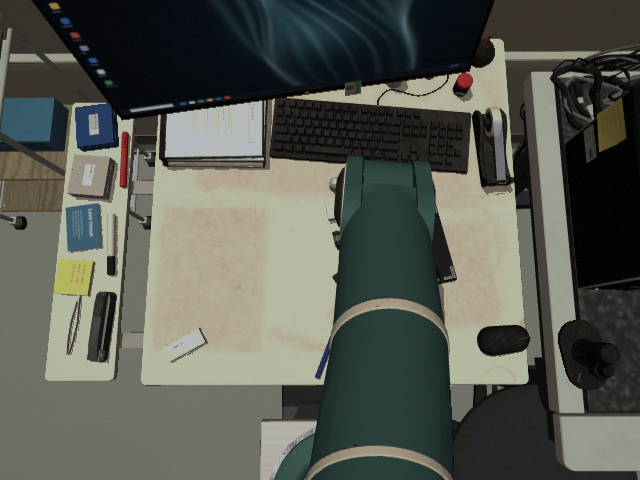

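```bash
python3 - <<'E'
from h import *
im=cv2.imread('pics/w4.png')
a=cv2.resize(im[65:145,40:210],None,fx=4.5,fy=4.5,interpolation=cv2.INTER_CUBIC)
b=cv2.resize(im[250:330,60:230],None,fx=4.5,fy=4.5,interpolation=cv2.INTER_CUBIC)
cv2.imwrite('pics/w4a.png',a);cv2.imwrite('pics/w4b.png',b)
cv2.imwrite('pics/w4c.png',cv2.resize(im[60:140,200:430],None,fx=3.4,fy=3.4,interpolation=cv2.INTER_CUBIC))
E
```

```text
(no output)
```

View pics/w4a.png

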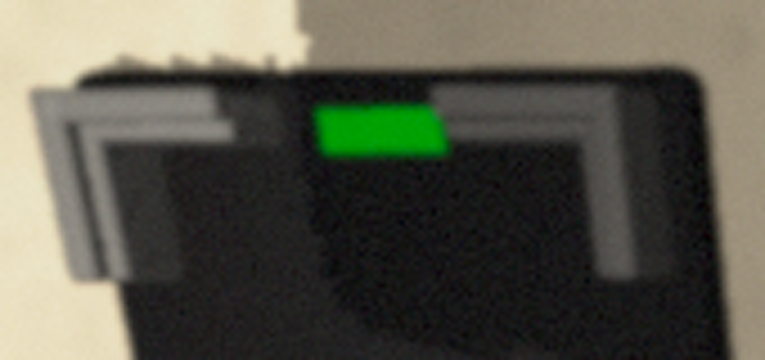

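View pics/w4b.png

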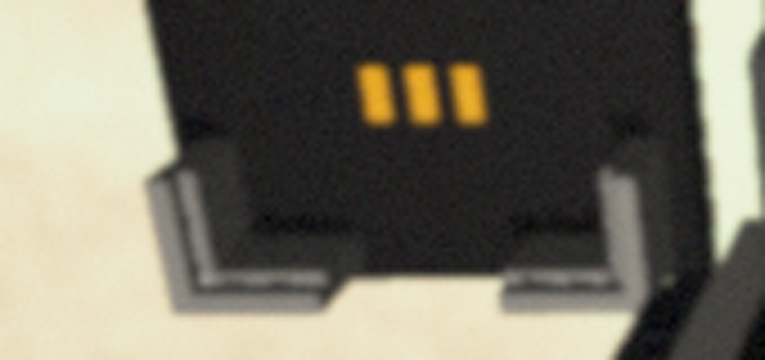

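View pics/w4c.png

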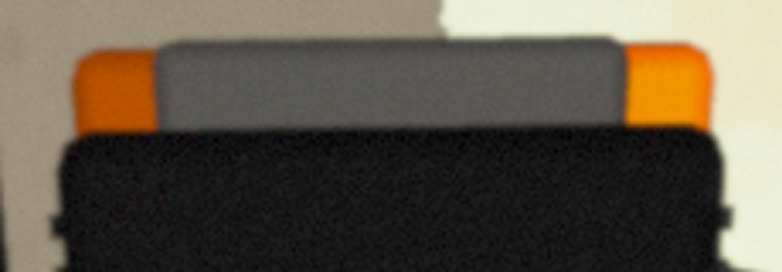

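```bash
python3 - <<'E'
from h import *
st=dict(position=np.array([0.49654871,-0.05587041,0.12929021]),tcp_rot=np.array([-1.12931488e-01,9.93602775e-01,0,0]))
C=cast('wrist',[(47.3,85.4),(176.9,84.6),(202.2,318.9),(99.6,318.9)],[.025]*4,st)
print(C,C.mean(0)); 
ax=(C[2]+C[3]-C[0]-C[1]);print('cradle yaw',np.degrees(np.arctan2(ax[1],ax[0])),np.linalg.norm(ax)/2, np.linalg.norm(C[0]-C[1]),np.linalg.norm(C[2]-C[3]))
P=cast('wrist',[(56.7,81.7),(196.2,81.7)],[.008]*2,st); print(P,P.mean(0),np.linalg.norm(P[0]-P[1]))
ux=ax/np.linalg.norm(ax); print('centre from plate front',P.mean(0)[:2]+ .088*ux[:2])
ident=dict(position=np.zeros(3),tcp_rot=np.array([0,0,0,1.]))
print('lid',cast('wrist',[(217.6,98.2),(412.4,98.2)],[-.042]*2,ident)*1000)
print('nose plinth',cast('wrist',[(221.8,75.3),(409.7,74.7)],[-.012]*2,ident)*1000)
print('lid rear-ish',cast('wrist',[(247,420),(393,420)],[-.042]*2,ident)*1000)
print('tool x angle', np.degrees(2*np.arctan2(.993603,-.112931)))
# top cam check
t=cv2.imread('pics/top0.png')
E
```

```text
[[ 0.43883703 -0.24219165  0.025     ]
 [ 0.42024231 -0.16360057  0.025     ]
 [ 0.5821111  -0.12709529  0.025     ]
 [ 0.59968441 -0.20358109  0.025     ]] [ 0.51021871 -0.18411715  0.025     ]
cradle yaw 13.102935654331487 0.1656714479407912 0.08076088495860638 0.07847866072187487
[[ 0.43647171 -0.24772785  0.008     ]
 [ 0.41566473 -0.15749359  0.008     ]] [ 0.42606822 -0.20261072  0.008     ] 0.09260211349179959
centre from plate front [ 0.51177708 -0.18266101]
lid [[ 84.09954772 -25.75853163 -42.        ]
 [ 84.11131382  24.03174115 -42.        ]]
nose plinth [[ 92.42490049 -31.46434466 -12.        ]
 [ 92.62298605  29.84092058 -12.        ]]
lid rear-ish [[-19.6623971  -24.57269127 -42.        ]
 [-19.7109925   25.77717251 -42.        ]]
tool x angle 192.96860311215173
```

Request:
play_rows --increments '[[[0,-20,0],0],[[-1,-50,0],0],[[-2,-80,0],0],[[-3,-105,0],0],[[-3,-122,15],0],[[-3,-127.7,40],0],[[-3,-127.7,65],-0.002],[[-3,-127.7,85],-0.002]]'

```text
clock: 6.45
position: [0.5276, -0.1803, 0.0426]
tcp_rot: [-0.113, 0.994, 0.0, -0.0]
wrist_force: [-0.4, 0.6, -9.1]
opening: 0.732
```

Request:
play_rows --increments '[[[0,0,0],0],[[0,0,0],0],[[0,0,0],0],[[0,0,0],0],[[0,0,0],0],[[0,0,0],0],[[0,0,0],0],[[0,0,0],0]]'

```text
clock: 7.12
position: [0.5283, -0.1798, 0.0447]
tcp_rot: [-0.114, 0.993, -0.0, 0.0]
wrist_force: [-0.8, 0.7, -7.9]
opening: 0.737
```

```bash
python3 - <<'E'
from h import *
st,im=grab('wrist','w5.png'); print(st['position'],st['tcp_rot'],st['wrist_force'],st['opening']*85.4)
st,im=grab('scene','s5.png'); cv2.imwrite('pics/s5.png',cv2.resize(im[160:310,330:510],None,fx=4,fy=4,interpolation=cv2.INTER_CUBIC))
E
```

```text
[ 0.52829301 -0.17977712  0.04468217] [-1.13882624e-01  9.93494173e-01 -1.29616482e-04  2.41682577e-04] [-0.84374225  0.73171211 -7.94053482] 62.937571191580275
```

View pics/w5.png

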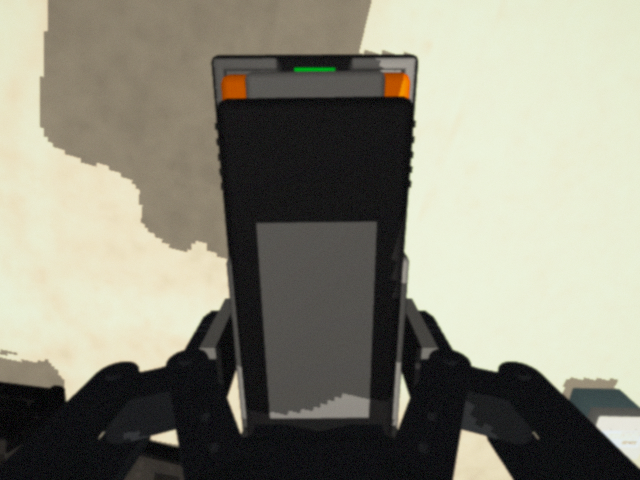

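View pics/s5.png

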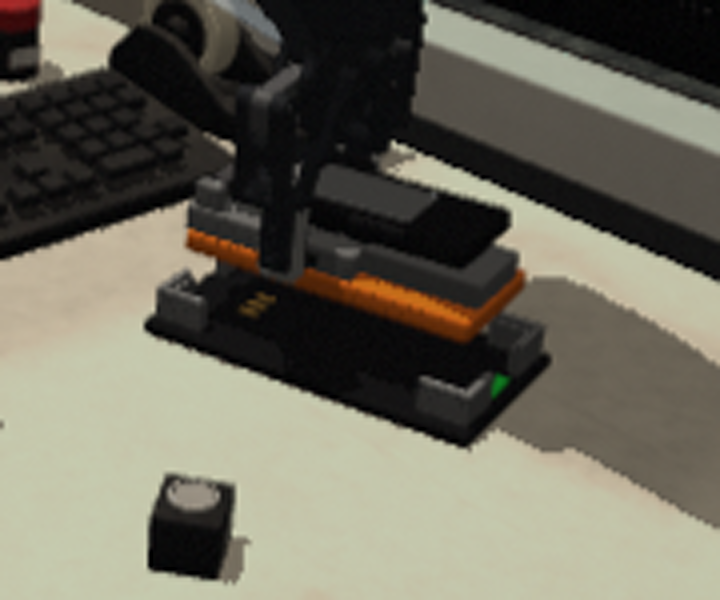

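```bash
python3 - <<'E'
from h import *
st=bot.state(); im=cv2.imread('pics/w5.png')
cv2.imwrite('pics/w5a.png',cv2.resize(im[45:115,200:430],None,fx=3.4,fy=3.4,interpolation=cv2.INTER_CUBIC))
C=cast('wrist',[(213,57),(417,57)],[.025]*2,st); print([totool(st,c-st['position']) for c in C])
E
```

```text
[array([102.23398342, -42.00337738,  19.4706807 ]), array([102.26006629,  39.51588281,  19.45525113])]
```

View pics/w5a.png

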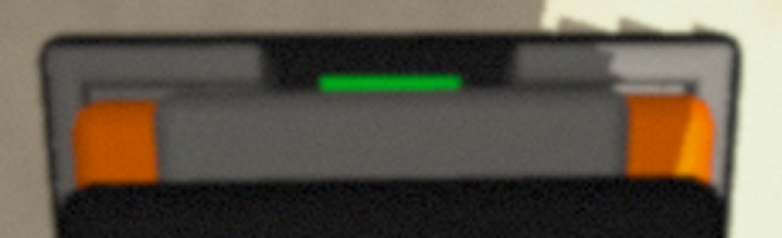

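Request:
play_rows --increments '[[[1,0,4],0],[[1,0,8],0],[[1,0,12],0],[[1,0,16],0],[[1,0,20],0],[[1,0,24],0],[[1,0,27],0],[[1,0,29],0]]'

```text
clock: 7.88
position: [0.527, -0.18, 0.0148]
tcp_rot: [-0.114, 0.993, 0.0, -0.0]
wrist_force: [-0.2, 1.1, -9.3]
opening: 0.731
```

Request:
play_rows --increments '[[[0,0,1],0],[[0,0,2],0],[[0,0,3],0],[[0,0,4],0],[[0,0,5],0],[[0,0,6],0],[[0,0,6],0],[[0,0,6],0]]'

```text
clock: 8.55
position: [0.5271, -0.18, 0.0093]
tcp_rot: [-0.114, 0.993, -0.0, -0.0]
wrist_force: [0.1, -0.5, -7.3]
opening: 0.735
```

```bash
python3 - <<'E'
from h import *
st,im=grab('scene','s6.png'); cv2.imwrite('pics/s6.png',cv2.resize(im[160:310,330:510],None,fx=4,fy=4,interpolation=cv2.INTER_CUBIC)); print(st['position'],st['wrist_force'],st['ft_torque'])
E
```

```text
[ 0.5271443  -0.18000522  0.00930452] [ 0.1416728  -0.51394042 -7.34988936] [ 0.06766766 -0.10342039 -0.00841763]
```

View pics/s6.png

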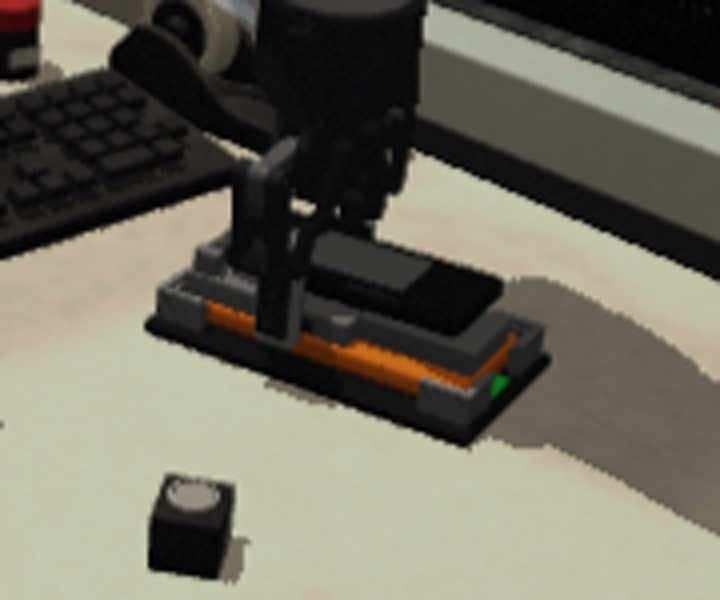

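Inside the lugs, about 2 mm still hanging. Lower to contact.

Request:
play_rows --increments '[[[0,0,0.5],0],[[0,0,1],0],[[0,0,1.5],0],[[0,0,2],0],[[0,0,2],0],[[0,0,2],0],[[0,0,2],0],[[0,0,2],0]]'

```text
clock: 9.27
position: [0.5272, -0.18, 0.0078]
tcp_rot: [-0.114, 0.994, -0.0, 0.0]
wrist_force: [-3.6, 2.0, 6.0]
opening: 0.734
```

Request:
play_rows --increments '[[[0,0,0],0],[[0,0,0],0],[[0,0,0],0],[[0,0,0],0],[[0,0,0],0],[[0,0,0],0],[[0,0,0],0],[[0,0,0],0]]' --claw 85

```text
clock: 9.93
position: [0.5272, -0.18, 0.0073]
tcp_rot: [-0.114, 0.993, -0.0, 0.0]
wrist_force: [0.2, 0.2, -0.5]
opening: 0.993
```

Request:
play_rows --increments '[[[0,0,-10],0],[[0,0,-25],0],[[0,0,-45],0],[[0,0,-70],0],[[0,0,-95],0],[[0,0,-110],0],[[0,0,-120],0],[[0,0,-120],0]]'

```text
clock: 10.6
position: [0.5281, -0.1803, 0.1297]
tcp_rot: [-0.114, 0.993, -0.001, 0.002]
wrist_force: [0.6, -0.7, 0.6]
opening: 0.999
```

```bash
python3 - <<'E'
from h import *
st,im=grab('wrist','w7.png'); print(st['position'],st['tcp_rot'],st['wrist_force'])
st,im=grab('scene','s7.png'); cv2.imwrite('pics/s7.png',cv2.resize(im[160:310,330:510],None,fx=4,fy=4,interpolation=cv2.INTER_CUBIC))
E
```

```text
[ 0.52805982 -0.18026083  0.12970625] [-1.13852473e-01  9.93496328e-01 -5.99119132e-04  1.51701982e-03] [ 0.60346163 -0.68122197  0.57220801]
```

View pics/w7.png

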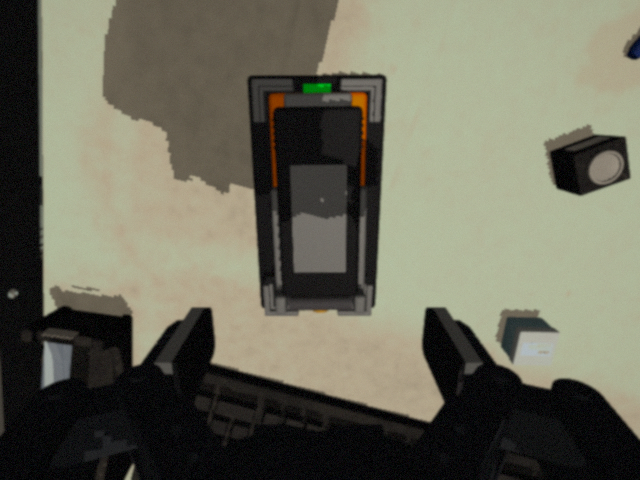

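View pics/s7.png

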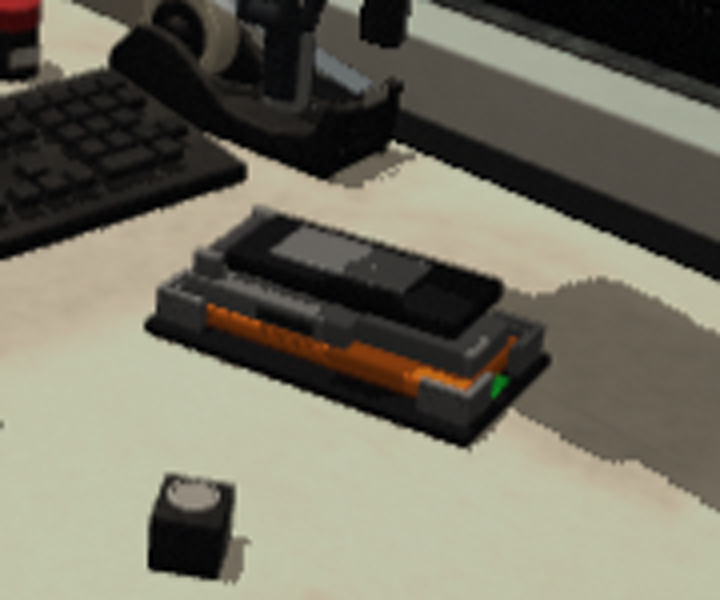

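Request:
play_rows --increments '[[[30,0,0],0],[[55,0,10],0],[[66,0,30],0],[[66,0,55],0],[[66,0,75],0],[[66,0,90],0],[[66,0,95],0],[[66,0,95],0]]'

```text
clock: 11.37
position: [0.4616, -0.1946, 0.0306]
tcp_rot: [-0.114, 0.994, 0.001, -0.002]
wrist_force: [-0.4, 0.6, -0.1]
opening: 0.992
```

Request:
play_rows --increments '[[[0,0,3],0],[[0,0,6],0],[[0,0,8],0],[[0,0,8],0],[[0,0,8],0],[[0,0,8],0],[[0,0,8],0],[[0,0,8],0]]'

```text
clock: 12.03
position: [0.4629, -0.1949, 0.0245]
tcp_rot: [-0.114, 0.993, -0.0, 0.0]
wrist_force: [-0.4, -0.2, -0.5]
opening: 0.99
```

```bash
python3 - <<'E'
from h import *
st,im=grab('wrist','w8.png'); print(st['position'],st['tcp_rot'],st['wrist_force'])
st,im=grab('scene','s8.png'); cv2.imwrite('pics/s8.png',cv2.resize(im[160:310,330:510],None,fx=4,fy=4,interpolation=cv2.INTER_CUBIC))
E
```

```text
[ 0.46294124 -0.19493361  0.02450736] [-1.13869194e-01  9.93495740e-01 -8.54433565e-05  1.16357280e-04] [-0.40213858 -0.22324911 -0.48699379]
```

View pics/w8.png

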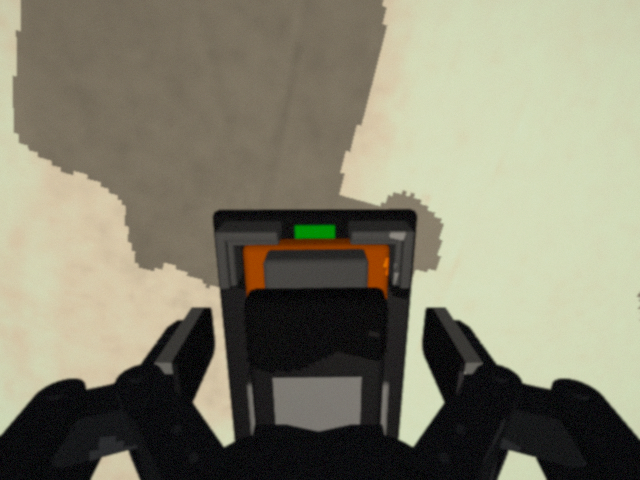

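View pics/s8.png

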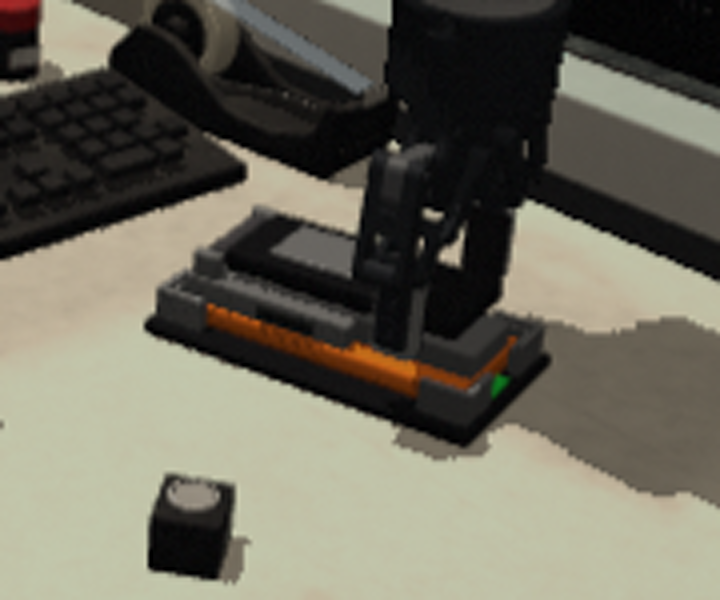

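Request:
play_rows --increments '[[[0,0,0],0],[[0,0,0],0],[[0,0,0],0],[[0,0,0],0],[[0,0,0],0],[[0,0,0],0],[[0,0,0],0],[[0,0,0],0]]' --claw 40 --newtons 20

```text
clock: 12.8
position: [0.4629, -0.195, 0.0244]
tcp_rot: [-0.114, 0.994, -0.0, 0.0]
wrist_force: [-0.3, -0.8, 1.1]
opening: 0.599
```

Request:
play_rows --increments '[[[0,0,-1],0],[[-0.2,0,-3],0],[[-0.3,0,-5],0],[[-0.5,0,-8],0],[[-0.8,0,-11],0],[[-1.2,0,-14],0],[[-1.7,0,-17],0],[[-2.2,0,-20],0]]'

```text
clock: 13.47
position: [0.465, -0.1943, 0.0447]
tcp_rot: [-0.114, 0.993, 0.0, -0.0]
wrist_force: [0.8, 0.7, -6.6]
opening: 0.604
```

```bash
python3 - <<'E'
from h import *
st,im=grab('wrist','w9.png'); print(st['position'],st['opening']*85.4,st['wrist_force'],st['ft_torque'])
st,im=grab('scene','s9.png'); cv2.imwrite('pics/s9.png',cv2.resize(im[160:310,330:510],None,fx=4,fy=4,interpolation=cv2.INTER_CUBIC))
E
```

```text
[ 0.4650291  -0.19432287  0.0446593 ] 51.58413727794283 [ 0.8286762   0.6867482  -6.56895017] [ 0.08046593  0.09816961 -0.00776383]
```

View pics/s9.png

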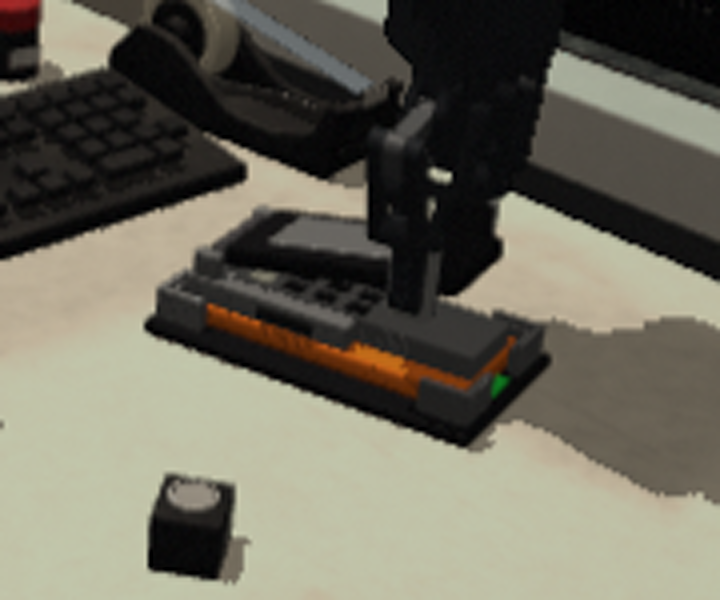

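View pics/w9.png

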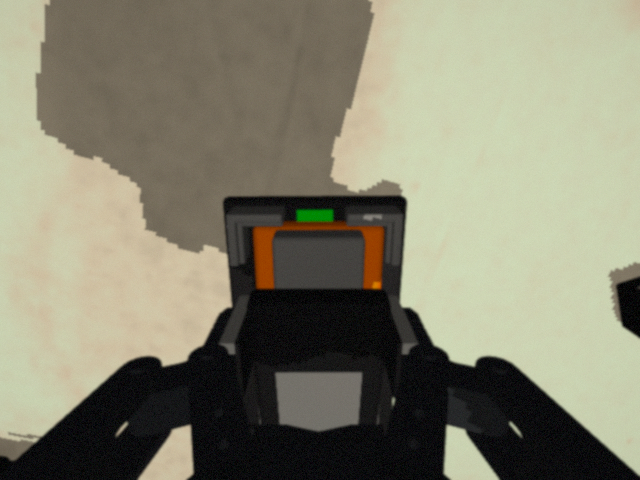

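Request:
play_rows --increments '[[[0,0,0],0],[[0,0,0],0],[[0,0,0],0],[[0,0,0],0],[[0,0,0],0],[[0,0,0],0],[[0,0,0],0],[[0,0,0],0]]' --claw 62

```text
clock: 14.23
position: [0.465, -0.1944, 0.0443]
tcp_rot: [-0.114, 0.993, -0.0, 0.0]
wrist_force: [-0.1, -1.1, -0.1]
opening: 0.725
```

Request:
play_rows --increments '[[[0,0,0],0],[[0,0,0],0],[[0,0,0],0],[[0,0,0],0],[[-0.6,0,-2.9],0],[[-1.4,0,-5.7],0],[[-2.2,0,-8.5],0],[[-3,0,-11.3],0]]' --claw 40

```text
clock: 14.9
position: [0.4678, -0.1936, 0.0558]
tcp_rot: [-0.114, 0.993, 0.0, -0.0]
wrist_force: [0.4, 0.1, -7.0]
opening: 0.6
```

```bash
python3 - <<'E'
from h import *
st,im=grab('scene','s10.png'); cv2.imwrite('pics/s10.png',cv2.resize(im[160:310,330:510],None,fx=4,fy=4,interpolation=cv2.INTER_CUBIC)); print(st['position'],st['opening']*85.4,st['wrist_force'],st['ft_torque'])
E
```

```text
[ 0.46784324 -0.19356979  0.05582439] 51.25132454787063 [ 0.35509058  0.11257539 -6.99898355] [ 0.06832609  0.09101748 -0.00638305]
```

View pics/s10.png

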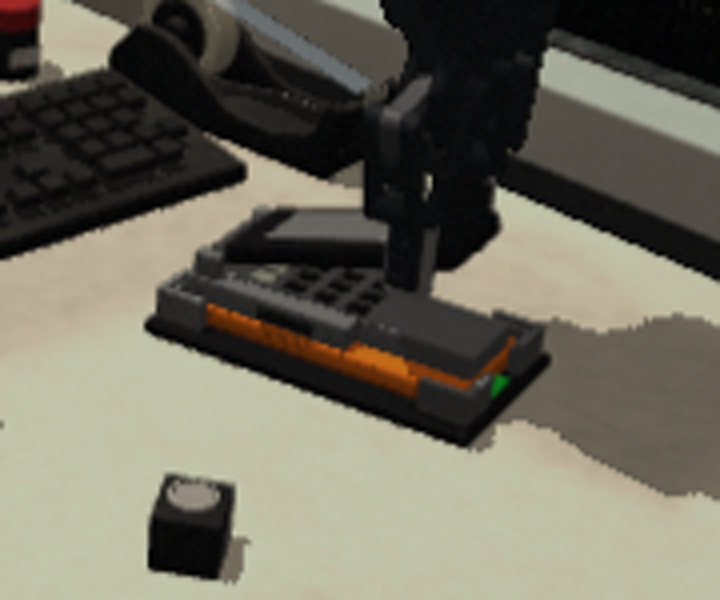

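Request:
play_rows --increments '[[[-0.9,0,-2.8],0],[[-2,0,-5.5],0],[[-3,0,-8.3],0],[[-4.2,0,-10.9],0],[[-5.4,0,-13.6],0],[[-6.7,0,-16.2],0],[[-8.1,0,-18.8],0],[[-9.5,0,-21.4],0]]'

```text
clock: 15.62
position: [0.4773, -0.1916, 0.0773]
tcp_rot: [-0.114, 0.993, -0.0, -0.0]
wrist_force: [0.2, 1.1, -7.9]
opening: 0.601
```

```bash
python3 - <<'E'
from h import *
st,im=grab('scene','s11.png'); cv2.imwrite('pics/s11.png',cv2.resize(im[160:310,330:510],None,fx=4,fy=4,interpolation=cv2.INTER_CUBIC)); print(st['position'],st['opening']*85.4,st['wrist_force'],st['ft_torque'])
E
```

```text
[ 0.47729162 -0.19155288  0.07726114] 51.349585232560536 [ 0.22071059  1.07927803 -7.8700249 ] [ 0.15042     0.06016327 -0.03309429]
```

View pics/s11.png

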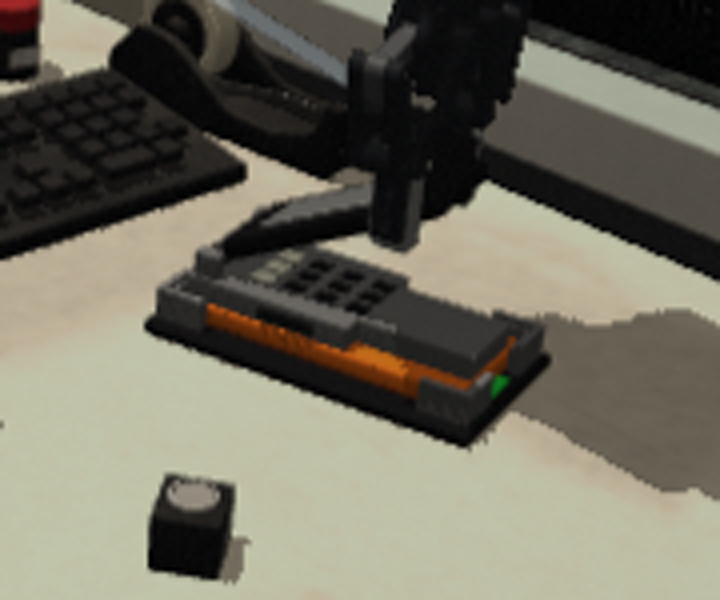

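Request:
play_rows --increments '[[[0,0,0],0],[[0,0,0],0],[[0,0,0],0],[[0,0,0],0],[[0,0,0],0],[[0,0,0],0],[[0,0,0],0],[[0,0,0],0]]' --claw 62

```text
clock: 16.33
position: [0.4772, -0.1916, 0.077]
tcp_rot: [-0.114, 0.993, -0.0, -0.0]
wrist_force: [0.1, 1.0, 0.2]
opening: 0.726
```

Request:
play_rows --increments '[[[0,0,0],0],[[0,0,0],0],[[0,0,0],0],[[0,0,0],0],[[-1.5,0,-2.5],0],[[-3,0,-4.9],0],[[-4.6,0,-7.3],0],[[-6.3,0,-9.7],0]]' --claw 40

```text
clock: 17.0
position: [0.4832, -0.19, 0.0868]
tcp_rot: [-0.114, 0.993, 0.0, -0.0]
wrist_force: [-0.3, -0.5, -6.5]
opening: 0.602
```

Request:
play_rows --increments '[[[-1.7,0,-2.3],0],[[-3.5,0,-4.6],0],[[-5.3,0,-6.8],0],[[-7.2,0,-8.9],0],[[-9.2,0,-11.1],0],[[-11.2,0,-13.1],0],[[-13.3,0,-15.1],0],[[-15.4,0,-17.1],0]]'

```text
clock: 17.67
position: [0.4985, -0.1867, 0.104]
tcp_rot: [-0.114, 0.993, -0.0, -0.0]
wrist_force: [0.1, 0.5, -7.8]
opening: 0.606
```

```bash
python3 - <<'E'
from h import *
st,im=grab('scene','s12.png'); cv2.imwrite('pics/s12.png',cv2.resize(im[160:310,330:510],None,fx=4,fy=4,interpolation=cv2.INTER_CUBIC)); print(st['position'],st['opening']*85.4,st['wrist_force'],st['ft_torque'])
E
```

```text
[ 0.49846264 -0.18665899  0.1039741 ] 51.789991746476424 [ 0.07697836  0.47397786 -7.78569204] [-0.04961195  0.29141514 -0.03192902]
```

View pics/s12.png

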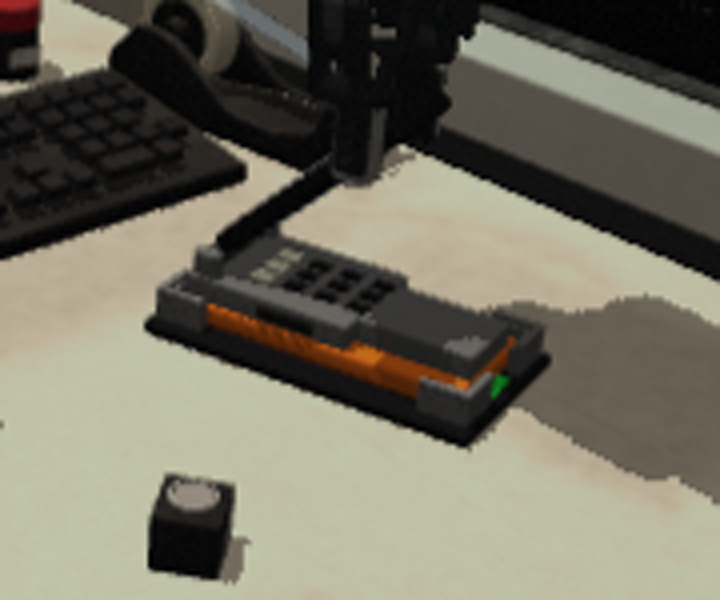

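```bash
python3 - <<'E'
import cv2,numpy as np
a,b,c=[cv2.imread(f'pics/{n}.png') for n in ('s7','s11','s12')]
cv2.imwrite('pics/cmp.png',np.vstack([np.hstack([x[190:460,140:560] for x in (a,c)])]))
E
```

```text
(no output)
```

View pics/cmp.png

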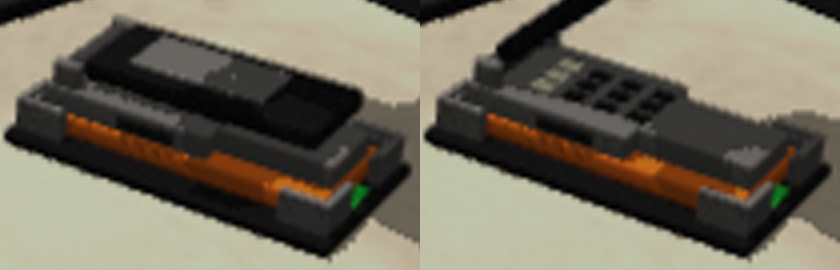

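Request:
play_rows --increments '[[[0,0,0],0],[[0,0,0],0],[[0,0,0],0],[[0,0,0],0],[[0,0,0],0],[[0,0,0],0],[[0,0,0],0],[[0,0,0],0]]' --claw 70

```text
clock: 18.38
position: [0.4983, -0.1867, 0.1038]
tcp_rot: [-0.114, 0.994, -0.0, 0.0]
wrist_force: [-0.2, -0.2, -0.0]
opening: 0.818
```

```bash
python3 - <<'E'
from h import *
st,im=grab('scene','s13.png'); cv2.imwrite('pics/s13z.png',cv2.resize(im[160:310,330:510],None,fx=4,fy=4,interpolation=cv2.INTER_CUBIC)); print(st['position'],st['wrist_force'])
st,im=grab('wrist','w13.png')
c=np.cos(np.radians(13.07));s=np.sin(np.radians(13.07))
def M(p): # meter->world
    p=np.array(p)/1000; return np.array([.5097+c*p[0]-s*p[1],-.1841+s*p[0]+c*p[1],.008+p[2]])
def lid(r,h,y,th): # along lid r from axis, h above axis line (lid top 9, bottom -3)
    th=np.radians(th); return M([64-r*np.cos(th)+h*np.sin(th),y,33+r*np.sin(th)+h*np.cos(th)])
for th in (35,40,45,50,55):
    print(th,np.round((proj('scene',[lid(130,9,26,th),lid(130,-3,26,th),lid(10,-3,26,th)])-[330,160])*4), np.round(proj('wrist',[lid(130,9,26,th),lid(130,9,-26,th)],st)))
print(np.round((proj('scene',[M([-75,32,26]),M([-15,32,26]),M([75,32,26]),M([64,32,33])])-[330,160])*4))
E
```

```text
[ 0.4983256  -0.18671886  0.10384294] [-0.22121249 -0.17751311 -0.01007259]
35 [[416. 162.]
 [428. 187.]
 [228. 259.]] [[389. 272.]
 [247. 272.]]
40 [[403. 140.]
 [416. 164.]
 [227. 257.]] [[392. 302.]
 [244. 302.]]
45 [[388. 119.]
 [403. 142.]
 [227. 256.]] [[395. 335.]
 [241. 335.]]
50 [[372. 100.]
 [388. 121.]
 [226. 254.]] [[398. 371.]
 [238. 371.]]
55 [[354.  81.]
 [372. 101.]
 [225. 252.]] [[400. 409.]
 [236. 409.]]
[[464. 367.]
 [347. 326.]
 [183. 270.]
 [203. 264.]]
```

View pics/s13z.png

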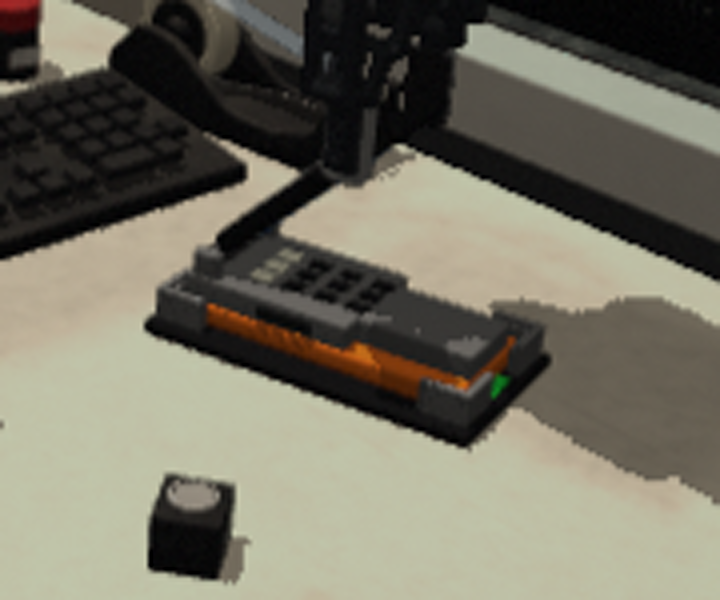

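View pics/w13.png

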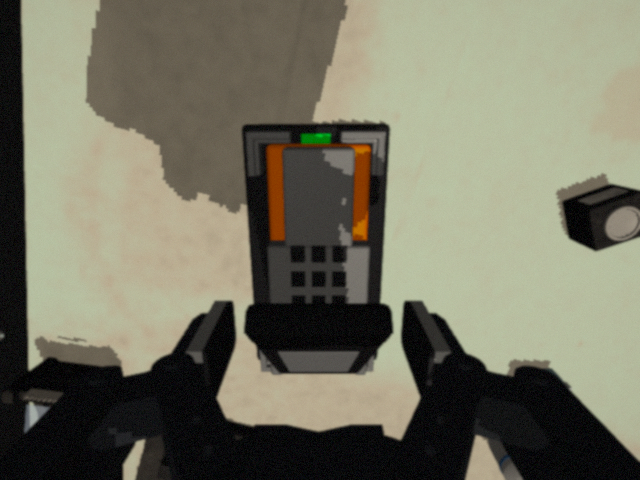

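Request:
play_rows --increments '[[[0,0,0],0],[[0,0,0],0],[[0,0,0],0],[[0,0,0],0],[[-2.2,0,-1.9],0],[[-4.6,0,-3.7],0],[[-6.9,0,-5.5],0],[[-9.2,0,-7.2],0]]' --claw 40

```text
clock: 19.15
position: [0.5072, -0.1844, 0.1109]
tcp_rot: [-0.114, 0.993, 0.0, -0.0]
wrist_force: [-1.8, 0.6, -9.1]
opening: 0.603
```

Request:
play_rows --increments '[[[-2.5,0,-1.6],0],[[-4.9,0,-3.2],0],[[-7.4,0,-4.7],0],[[-9.9,0,-6.1],0],[[-12.5,0,-7.5],0],[[-15.1,0,-8.8],0],[[-17.7,0,-10.1],0],[[-20.3,0,-11.3],0]]'

```text
clock: 19.82
position: [0.5272, -0.18, 0.1224]
tcp_rot: [-0.114, 0.993, -0.0, -0.0]
wrist_force: [-3.5, -0.6, -5.7]
opening: 0.603
```

```bash
python3 - <<'E'
from h import *
st,im=grab('scene','s14.png'); cv2.imwrite('pics/s14z.png',cv2.resize(im[160:310,330:510],None,fx=4,fy=4,interpolation=cv2.INTER_CUBIC)); print(st['position'],st['wrist_force'],st['ft_torque'])
E
```

```text
[ 0.52722278 -0.17996002  0.12242712] [-3.53607547 -0.60480447 -5.66139752] [-0.06940759  0.85196535  0.05072428]
```

View pics/s14z.png

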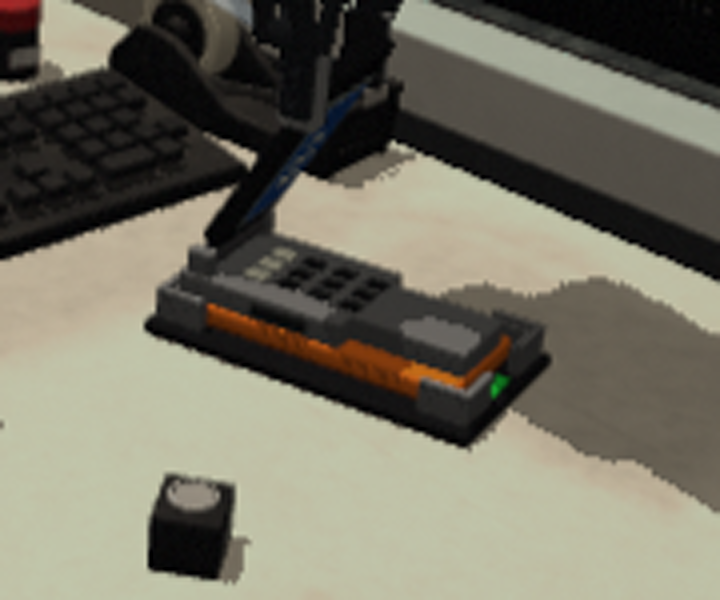

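Request:
play_rows --increments '[[[0,0,0],0],[[0,0,0],0],[[0,0,0],0],[[0,0,0],0],[[0,0,0],0],[[0,0,0],0],[[0,0,0],0],[[0,0,0],0]]' --claw 62

```text
clock: 20.53
position: [0.5271, -0.18, 0.1224]
tcp_rot: [-0.114, 0.993, -0.0, 0.0]
wrist_force: [0.0, 0.1, 1.0]
opening: 0.726
```

```bash
python3 - <<'E'
from h import *
st,im=grab('scene','s15.png'); cv2.imwrite('pics/s15z.png',cv2.resize(im[160:310,330:510],None,fx=4,fy=4,interpolation=cv2.INTER_CUBIC)); print(st['position'],st['wrist_force'],st['ft_torque'])
E
```

```text
[ 0.52707293 -0.18002421  0.12235621] [0.01070069 0.05386478 0.98091176] [ 0.02501335 -0.00967756  0.05765105]
```

View pics/s15z.png

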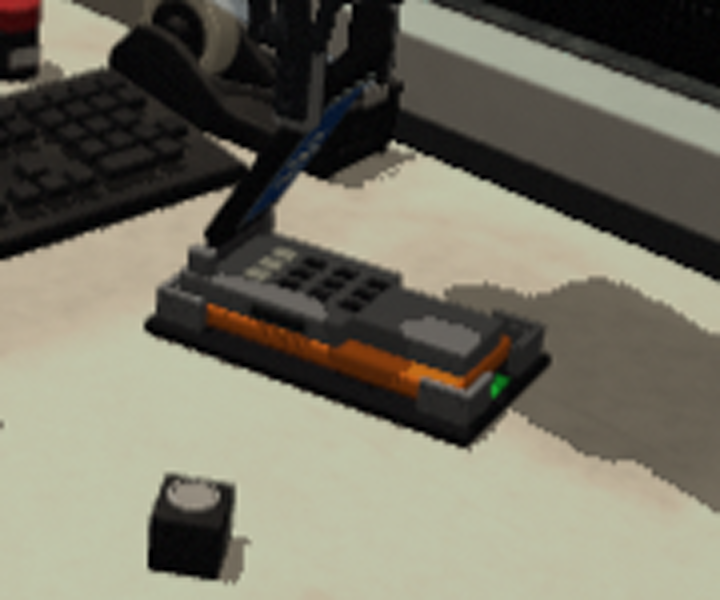

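Request:
play_rows --increments '[[[0,0,0],0],[[0,0,0],0],[[0,0,0],0],[[0,0,0],0],[[-2.7,0,-1.1],0],[[-5.5,0,-2.1],0],[[-8.2,0,-3.1],0],[[-11,0,-4],0]]' --claw 40

```text
clock: 21.25
position: [0.5368, -0.1777, 0.126]
tcp_rot: [-0.114, 0.994, 0.0, -0.001]
wrist_force: [-7.0, -0.3, 3.6]
opening: 0.601
```

Request:
play_rows --increments '[[[-2.8,0,-0.8],0],[[-5.6,0,-1.5],0],[[-8.5,0,-2.2],0],[[-11.3,0,-2.7],0],[[-14.2,0,-3.3],0],[[-17,0,-3.7],0],[[-19.9,0,-4.1],0],[[-22.8,0,-4.4],0]]'

```text
clock: 21.92
position: [0.5593, -0.1725, 0.1306]
tcp_rot: [-0.114, 0.994, 0.0, -0.001]
wrist_force: [-6.2, -0.5, 4.7]
opening: 0.607
```

```bash
python3 - <<'E'
from h import *
st,im=grab('scene','s16.png'); cv2.imwrite('pics/s16z.png',cv2.resize(im[160:310,330:510],None,fx=4,fy=4,interpolation=cv2.INTER_CUBIC)); print(st['position'],st['wrist_force'],st['ft_torque'])
E
```

```text
[ 0.55934687 -0.17247842  0.13061068] [-6.19093577 -0.5206656   4.66762642] [-0.06762383  1.64082358 -0.03755067]
```

View pics/s16z.png

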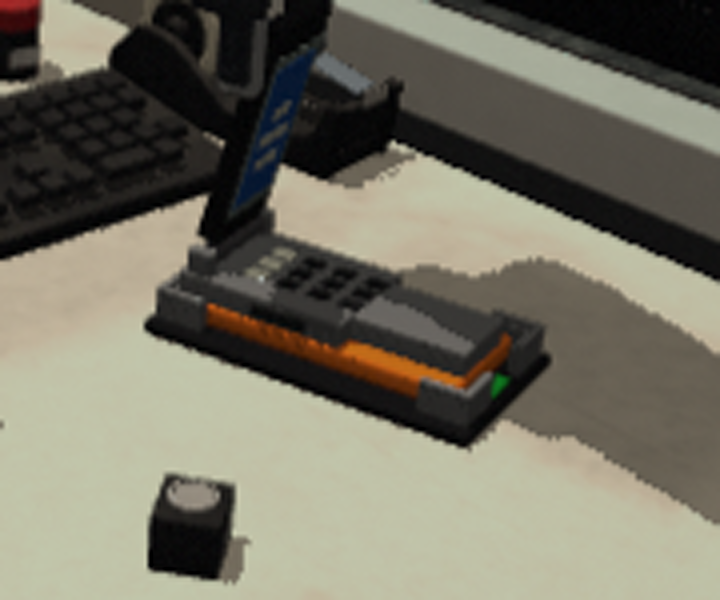

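Request:
play_rows --increments '[[[0,0,0],0],[[0,0,0],0],[[0,0,0],0],[[0,0,0],0],[[0,0,0],0],[[0,0,0],0],[[0,0,0],0],[[0,0,0],0]]' --claw 62

```text
clock: 22.63
position: [0.56, -0.1724, 0.1307]
tcp_rot: [-0.114, 0.993, -0.0, 0.0]
wrist_force: [0.4, -0.4, -0.2]
opening: 0.727
```

Request:
play_rows --increments '[[[0,0,0],0],[[0,0,0],0],[[0,0,0],0],[[0,0,0],0],[[-2.9,0,-0.3],0],[[-5.8,0,-0.6],0],[[-8.8,0,-0.8],0],[[-11.7,0,-0.9],0]]' --claw 40

```text
clock: 23.3
position: [0.5708, -0.1698, 0.1315]
tcp_rot: [-0.114, 0.994, 0.0, -0.001]
wrist_force: [-5.8, -0.3, 4.8]
opening: 0.604
```

```bash
python3 - <<'E'
from h import *
st,im=grab('scene','s17.png'); cv2.imwrite('pics/s17z.png',cv2.resize(im[160:310,330:510],None,fx=4,fy=4,interpolation=cv2.INTER_CUBIC)); print(st['position'],st['wrist_force'],st['ft_torque'])
E
```

```text
[ 0.57077509 -0.1698107   0.13145003] [-5.76233481 -0.33988702  4.83670471] [0.04596509 1.5258732  0.06396766]
```

View pics/s17z.png

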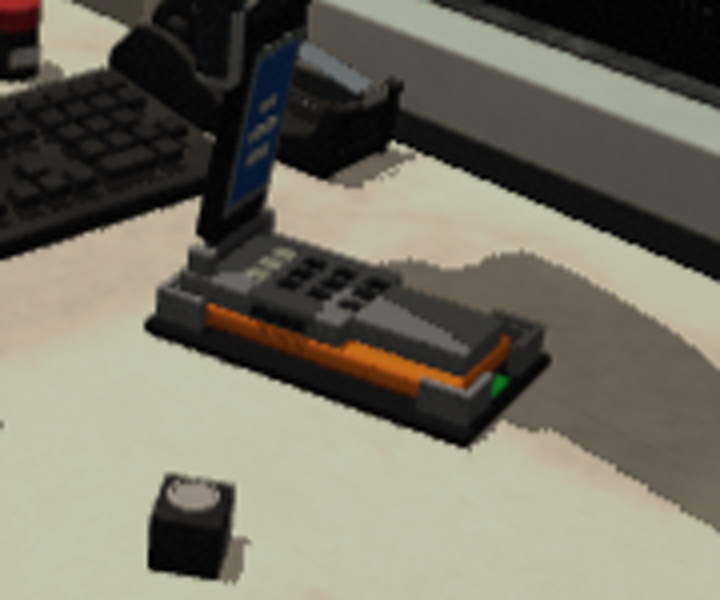

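Request:
play_rows --increments '[[[-2.9,0,0],0],[[-5.9,0,0],0],[[-8.8,0,0.1],0],[[-11.7,0,0.3],0],[[-14.6,0,0.6],0],[[-17.5,0,0.9],0],[[-20.4,0,1.4],0],[[-23.3,0,1.9],0]]'

```text
clock: 24.02
position: [0.5937, -0.1644, 0.1296]
tcp_rot: [-0.114, 0.994, 0.0, -0.001]
wrist_force: [-4.6, 1.5, 3.7]
opening: 0.604
```

Request:
play_rows --increments '[[[0,0,0],0],[[0,0,0],0],[[0,0,0],0],[[0,0,0],0],[[0,0,0],0],[[0,0,0],0],[[0,0,0],0],[[0,0,0],0]]' --claw 75

```text
clock: 24.68
position: [0.5941, -0.1645, 0.1297]
tcp_rot: [-0.114, 0.994, -0.0, 0.0]
wrist_force: [-0.2, 0.1, 0.6]
opening: 0.876
```

```bash
cat >> h.py <<'E'
c_=np.cos(np.radians(13.07));s_=np.sin(np.radians(13.07))
def M(p,o=(.5097,-.1841)):
    p=np.array(p)/1000; return np.array([o[0]+c_*p[0]-s_*p[1],o[1]+s_*p[0]+c_*p[1],.008+p[2]])
def lid(r,h,y,th):
    th=np.radians(th); return M([65.5-r*np.cos(th)+h*np.sin(th),y,33+r*np.sin(th)+h*np.cos(th)])
E
python3 - <<'E'
from h import *
st,im=grab('scene','s18.png'); cv2.imwrite('pics/s18z.png',cv2.resize(im[140:260,350:450],None,fx=5,fy=5,interpolation=cv2.INTER_CUBIC)); print(st['position'],st['wrist_force'],st['opening'])
st,im=grab('wrist','w18.png'); 
for th in (85,90,95,100,105):
    f=lambda P:np.round((proj('scene',P)-[350,140])*5).astype(int).tolist()
    print(th,f([lid(15,-3,26,th),lid(80,-3,26,th),lid(130,-3,26,th)]),f([lid(15,-3,-26,th),lid(80,-3,-26,th),lid(130,-3,-26,th)]))
E
```

```text
[ 0.59406551 -0.16449547  0.12973863] [-0.1779613   0.09467128  0.6260377 ] 0.8764360310439652
85 [[170, 393], [194, 243], [213, 120]] [[239, 344], [264, 198], [284, 78]]
90 [[168, 391], [178, 236], [186, 111]] [[236, 343], [248, 192], [258, 70]]
95 [[165, 389], [162, 232], [160, 104]] [[233, 341], [233, 188], [232, 64]]
100 [[162, 388], [146, 229], [133, 100]] [[231, 340], [217, 185], [206, 60]]
105 [[159, 387], [130, 227], [108, 99]] [[228, 340], [202, 184], [181, 59]]
```

View pics/s18z.png

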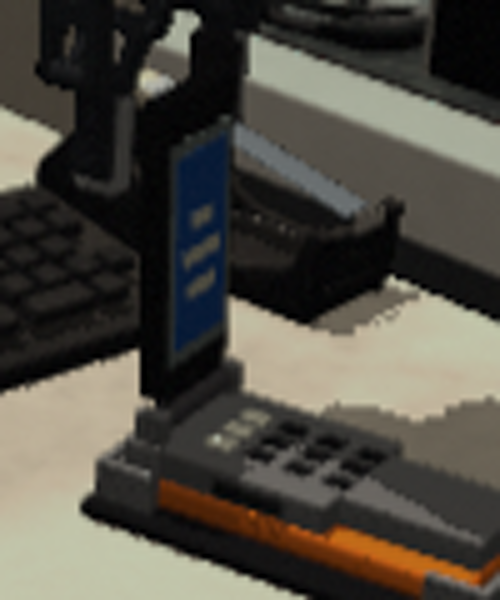

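View pics/w18.png

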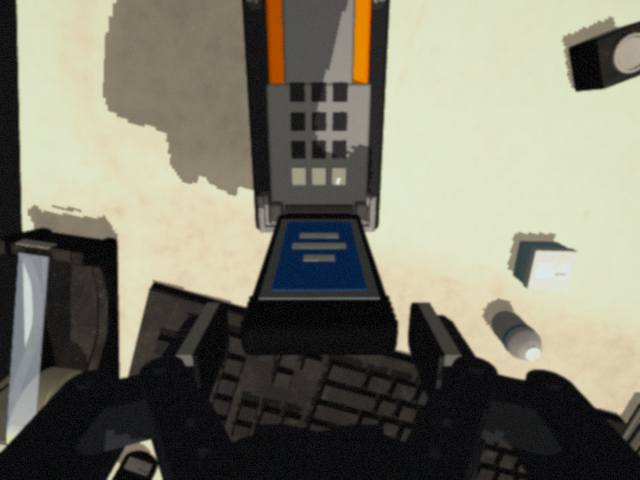

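Request:
play_rows --increments '[[[5,0,0],0],[[10,0,0],0],[[10,0,0],0],[[10,0,0],0],[[10,0,0],0],[[10,0,0],0],[[10,0,0],0],[[10,0,0],0]]'

```text
clock: 25.45
position: [0.5844, -0.1667, 0.1297]
tcp_rot: [-0.114, 0.993, -0.0, -0.0]
wrist_force: [-0.7, 0.0, 0.9]
opening: 0.873
```

Request:
play_rows --increments '[[[0,0,0],0],[[0,0,0],0],[[0,0,0],0],[[0,0,0],0],[[0,0,0],0],[[-2.9,0,0.3],0],[[-5.8,0,0.7],0],[[-8.7,0,1.1],0]]' --claw 40

```text
clock: 26.12
position: [0.5925, -0.1647, 0.1285]
tcp_rot: [-0.114, 0.994, 0.0, -0.001]
wrist_force: [-5.7, 0.2, 3.8]
opening: 0.603
```

Request:
play_rows --increments '[[[-2.9,0,0.5],0],[[-5.8,0,1.1],0],[[-8.6,0,1.8],0],[[-11.4,0,2.6],0],[[-14.2,0,3.4],0],[[-17,0,4.2],0],[[-19.8,0,5.1],0],[[-19.8,0,5.1],0]]'

```text
clock: 26.78
position: [0.6123, -0.16, 0.1231]
tcp_rot: [-0.114, 0.993, 0.0, -0.0]
wrist_force: [-1.1, 0.4, -1.9]
opening: 0.612
```

```bash
python3 - <<'E'
from h import *
st,im=grab('scene','s19.png'); cv2.imwrite('pics/s19z.png',cv2.resize(im[140:260,350:450],None,fx=5,fy=5,interpolation=cv2.INTER_CUBIC)); print(st['position'],st['wrist_force'],st['opening'])
st,im=grab('wrist','w19.png'); 
for th in (95,100,105,110):
    f=lambda P:np.round((proj('scene',P)-[350,140])*5).astype(int).tolist()
    print(th,f([lid(15,-3,26,th),lid(80,-3,26,th),lid(130,-3,26,th)]),f([lid(15,-3,-26,th),lid(80,-3,-26,th),lid(130,-3,-26,th)]),np.round(proj('wrist',[lid(130,-3,26,th),lid(130,-3,-26,th),lid(15,-3,26,th)],st)).tolist())
E
```

```text
[ 0.61234259 -0.16001432  0.12310613] [-1.0712091   0.42007612 -1.91283442] 0.6117458416671883
95 [[165, 389], [162, 232], [160, 104]] [[233, 341], [233, 188], [232, 64]] [[408.0, 294.0], [227.0, 294.0], [363.0, 186.0]]
100 [[162, 388], [146, 229], [133, 100]] [[231, 340], [217, 185], [206, 60]] [[405.0, 326.0], [231.0, 326.0], [363.0, 189.0]]
105 [[159, 387], [130, 227], [108, 99]] [[228, 340], [202, 184], [181, 59]] [[400.0, 353.0], [235.0, 353.0], [363.0, 191.0]]
110 [[156, 387], [115, 227], [83, 100]] [[225, 339], [187, 184], [156, 61]] [[396.0, 375.0], [239.0, 375.0], [363.0, 193.0]]
```

View pics/s19z.png

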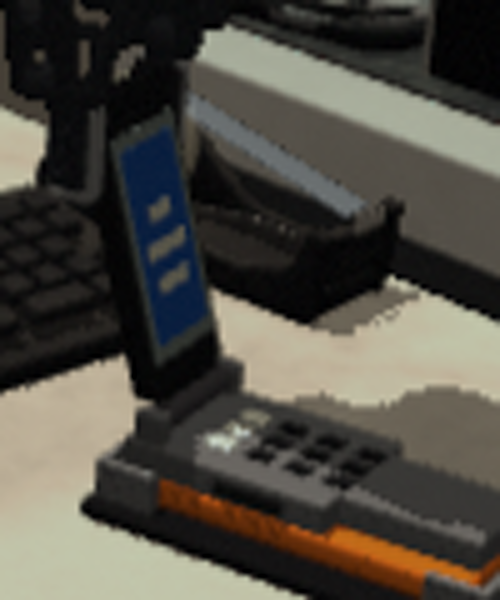

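View pics/w19.png

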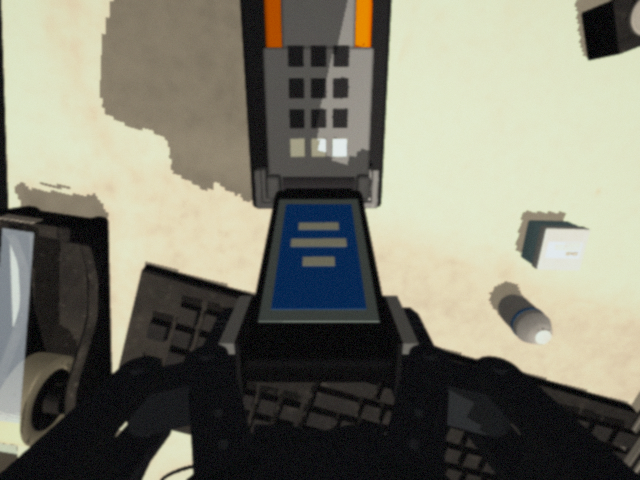

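Request:
play_rows --increments '[[[0,0,0],0],[[0,0,0],0],[[0,0,0],0],[[0,0,0],0],[[0,0,0],0],[[0,0,0],0],[[0,0,0],0],[[0,0,0],0]]' --claw 80

```text
clock: 27.55
position: [0.6121, -0.1603, 0.1235]
tcp_rot: [-0.114, 0.993, -0.0, 0.0]
wrist_force: [0.4, 0.6, -0.3]
opening: 0.94
```

Request:
play_rows --increments '[[[0,0,-20],0],[[0,0,-45],0],[[0,0,-75],0],[[0,0,-90],0],[[0,0,-100],0],[[0,0,-100],0],[[0,0,-100],0],[[0,0,-100],0]]'

```text
clock: 28.22
position: [0.6115, -0.1601, 0.2221]
tcp_rot: [-0.114, 0.993, 0.0, -0.001]
wrist_force: [-0.1, 0.7, 0.4]
opening: 0.94
```

```bash
python3 - <<'E'
from h import *
st,im=grab('scene','s20.png'); cv2.imwrite('pics/s20z.png',cv2.resize(im[140:260,350:450],None,fx=5,fy=5,interpolation=cv2.INTER_CUBIC)); print(st['position'],st['wrist_force'],st['opening'],st['clock'])
st,im=grab('wrist','w20.png')
for th in (95,100,105,110,115):
    f=lambda P:np.round((proj('scene',P)-[350,140])*5).astype(int).tolist()
    print(th,f([lid(15,-3,26,th),lid(130,-3,26,th)]),f([lid(15,-3,-26,th),lid(130,-3,-26,th)]),np.round(proj('wrist',[lid(130,-3,26,th),lid(130,-3,-26,th),lid(130,9,-26,th),lid(15,-3,26,th)],st)).tolist())
E
```

```text
[ 0.61154968 -0.16008021  0.22205205] [-0.14484925  0.72954414  0.357468  ] 0.9395579194901922 28.2167
95 [[165, 389], [160, 104]] [[233, 341], [232, 64]] [[365.0, 211.0], [269.0, 211.0], [271.0, 232.0], [349.0, 166.0]]
100 [[162, 388], [133, 100]] [[231, 340], [206, 60]] [[364.0, 231.0], [271.0, 231.0], [272.0, 249.0], [349.0, 168.0]]
105 [[159, 387], [108, 99]] [[228, 340], [181, 59]] [[363.0, 248.0], [272.0, 248.0], [273.0, 265.0], [348.0, 169.0]]
110 [[156, 387], [83, 100]] [[225, 339], [156, 61]] [[361.0, 264.0], [273.0, 264.0], [275.0, 278.0], [348.0, 171.0]]
115 [[153, 386], [59, 104]] [[222, 339], [133, 65]] [[360.0, 277.0], [275.0, 277.0], [276.0, 290.0], [348.0, 172.0]]
```

View pics/s20z.png

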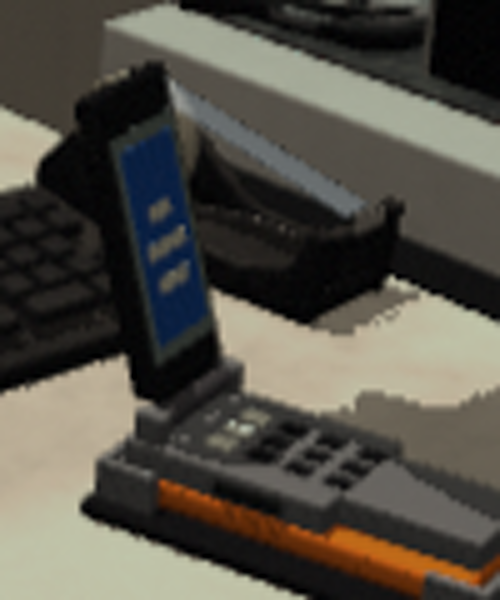

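View pics/w20.png

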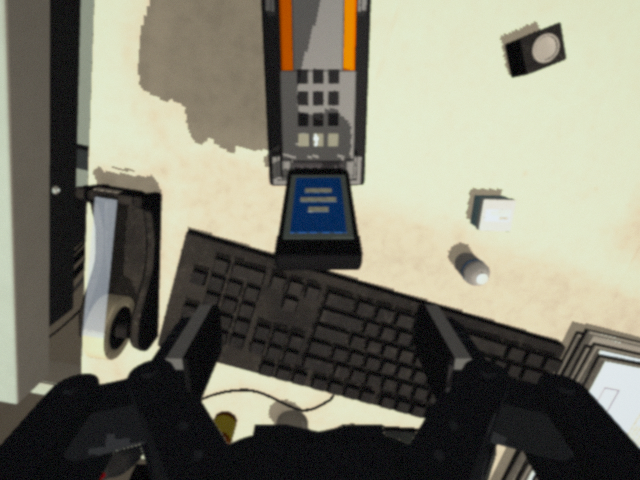

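```bash
cat > ang.py <<'E'
from h import *
def quad(im):
    hsv=cv2.cvtColor(im,cv2.COLOR_BGR2HSV)
    m=((hsv[...,0]>100)&(hsv[...,0]<130)&(hsv[...,1]>130)&(hsv[...,2]>50)).astype(np.uint8)
    m=cv2.morphologyEx(m,cv2.MORPH_CLOSE,np.ones((9,9)))
    m=cv2.morphologyEx(m,cv2.MORPH_OPEN,np.ones((3,3)))
    cs,_=cv2.findContours(m,cv2.RETR_EXTERNAL,cv2.CHAIN_APPROX_NONE)
    k=max(cs,key=cv2.contourArea); 
    return k[:,0,:].astype(float)
def edges(k,frac=.15):
    # fit lines to the 4 sides of the contour: approx quad then lines
    q=cv2.approxPolyDP(k.astype(np.float32).reshape(-1,1,2),.04*cv2.arcLength(k.astype(np.float32).reshape(-1,1,2),True),True)[:,0,:]
    L=[]
    for i in range(len(q)):
        a,b=q[i],q[(i+1)%len(q)]; d=(b-a)/np.linalg.norm(b-a); n=np.array([-d[1],d[0]]); t=(k-a)@d/np.linalg.norm(b-a)
        s=k[(abs((k-a)@n)<2)&(t>frac)&(t<1-frac)]
        vx,vy,x,y=cv2.fitLine(s.astype(np.float32),cv2.DIST_HUBER,0,.01,.01).ravel(); L.append((vx,vy,x,y))
    C=[]
    for i in range(len(q)):
        a,b=L[i-1],L[i]; A=np.array([[a[0],-b[0]],[a[1],-b[1]]]); s=np.linalg.solve(A,[b[2]-a[2],b[3]-a[3]]); C.append([a[2]+s[0]*a[0],a[3]+s[0]*a[1]])
    return np.array(C)
def ray(name,p,st):
    c,T=camT(name,st); d=T[:3,:3]@np.array([(p[0]-c["cx"])/c["fx"],-(p[1]-c["cy"])/c["fy"],-1]); return T[:3,3],d/np.linalg.norm(d)
def tri(ps,pw,st):
    o1,d1=ray('scene',ps,st); o2,d2=ray('wrist',pw,st)
    s=np.linalg.lstsq(np.c_[d1,-d2],o2-o1,rcond=None)[0]; A,B=o1+s[0]*d1,o2+s[1]*d2
    return (A+B)/2,np.linalg.norm(A-B)
E
python3 - <<'E'
from ang import *
st=bot.state()
s=edges(quad(cv2.imread('pics/s20.png'))); w=edges(quad(cv2.imread('pics/w20.png')))
print(s,w,sep='\n')
E
```

```text
[[176.03568   28.495262]
 [238.41103   95.32626 ]
 [266.45972   63.425846]]
[[296.08856 178.     ]
 [290.15048 231.69403]
 [345.72226 233.17169]
 [339.49115 178.     ]]
```

```bash
cat >> ang.py <<'E'
def measure(fs,fw,st):
    im=cv2.imread(fs); z=np.zeros_like(im); z[140:260,350:450]=im[140:260,350:450]
    s=edges(quad(z)); w=edges(quad(cv2.imread(fw)))
    print('s',s.round(1).tolist()); print('w',w.round(1).tolist())
    s=s[np.argsort(s[:,1])]; 
    # order: topL topR botL botR in scene
    top=s[np.argsort(s[:,1])[:2]]; 
    # split by lid long direction: use projection on long-edge direction
    cen=s.mean(0); 
    u=np.array([.2,1.]); u/=np.linalg.norm(u)
    # left pair / right pair by x at sheared coords
    sh=s[:,0]-0.21*(s[:,1]-cen[1]); l=s[np.argsort(sh)[:2]]; r=s[np.argsort(sh)[2:]]
    S=dict(Lt=l[l[:,1].argmin()],Lb=l[l[:,1].argmax()],Rt=r[r[:,1].argmin()],Rb=r[r[:,1].argmax()])
    # wrist: image right = meter +y side = scene left(near); bottom of image = free end
    o=w[np.argsort(w[:,1])]; b=o[:2];t=o[2:]
    W=dict(Lt=t[t[:,0].argmax()],Rt=t[t[:,0].argmin()],Lb=b[b[:,0].argmax()],Rb=b[b[:,0].argmin()])
    P={}
    for k in S:
        P[k],e=tri(S[k],W[k],st); print(k,P[k].round(4),'gap mm',round(e*1000,1))
    ex=np.array([c_,s_,0]);
    for a in 'LR':
        v=P[a+'t']-P[a+'b']; print(a,'len',np.linalg.norm(v).round(4),'angle',np.degrees(np.arctan2(v[2],-(v@ex))).round(1))
    print('width',np.linalg.norm(P['Lt']-P['Rt']),np.linalg.norm(P['Lb']-P['Rb']))
E
python3 - <<'E'
from ang import *
measure('pics/s20.png','pics/w20.png',bot.state())
E
```

```text
s [[382.70001220703125, 165.39999389648438], [374.0, 170.6999969482422], [382.3999938964844, 211.60000610351562], [390.20001220703125, 200.1999969482422]]
w [[296.1000061035156, 178.0], [290.20001220703125, 231.6999969482422], [345.70001220703125, 233.1999969482422], [339.5, 178.0]]
Lt [ 0.598  -0.1452  0.1433] gap mm 0.3
Lb [ 0.5755 -0.1506  0.0643] gap mm 1.8
Rt [ 0.6065 -0.1789  0.1424] gap mm 2.4
Rb [ 0.5838 -0.1835  0.0749] gap mm 3.3
L len 0.0824 angle 106.3
R len 0.0713 angle 108.9
width 0.034746953234100694 0.03549028946458929
```

```bash
python3 - <<'E'
from ang import *
st=bot.state()
im=cv2.imread('pics/s20.png'); z=np.zeros_like(im); z[140:260,350:450]=im[140:260,350:450]
k=quad(z)
for r0 in range(160,216,4): 
    x=k[k[:,1]==r0][:,0]; print(r0,x.min() if len(x) else None,x.max() if len(x) else None)
rows=np.arange(176,204); 
L=[k[k[:,1]==r][:,0].min() for r in rows if (k[:,1]==r).any()]; 
print('left slope',np.polyfit(rows,L,1)[0]); 
R=[k[k[:,1]==r][:,0].max() for r in np.arange(170,200)]; print('right',np.polyfit(np.arange(170,200),R,1)[0])
for th in (100,103,106,108,110,112):
    a=proj('scene',[lid(40,-3,17,th),lid(110,-3,17,th),lid(40,-3,-17,th),lid(110,-3,-17,th)])
    print(th,((a[0]-a[1])[0]/(a[0]-a[1])[1]).round(4),((a[2]-a[3])[0]/(a[2]-a[3])[1]).round(4))
w=quad(cv2.imread('pics/w20.png')); print(w.min(0),w.max(0))
for th in (102,104,106,108,110):
    a=proj('wrist',[lid(33,-3,17,th),lid(115,-3,17,th)],st); print(th,a.round(1).tolist())
E
```

```text
160 None None
164 None None
168 378.0 384.0
172 374.0 384.0
176 375.0 385.0
180 376.0 386.0
184 377.0 387.0
188 378.0 388.0
192 378.0 388.0
196 379.0 389.0
200 380.0 390.0
204 381.0 389.0
208 None None
212 None None
left slope 0.21154898741105638
right 0.20266963292547474
100 0.0964 0.0885
103 0.144 0.1366
106 0.1913 0.1842
108 0.2226 0.2159
110 0.254 0.2476
112 0.2854 0.2794
[290. 178.] [345. 233.]
102 [[338.9, 176.0], [345.8, 225.0]]
104 [[338.8, 177.4], [345.6, 230.9]]
106 [[338.8, 178.8], [345.3, 236.6]]
108 [[338.7, 180.2], [345.0, 242.0]]
110 [[338.7, 181.5], [344.8, 247.2]]
```

Request:
play_rows --increments '[[[3,0,20],0],[[3,0,50],0],[[3,0,75],0],[[3,0,90],0],[[3,0,97],0],[[3,0,99],0],[[3,0,99],0],[[3,0,99],0]]'

```text
clock: 28.98
position: [0.6097, -0.1611, 0.1254]
tcp_rot: [-0.114, 0.994, -0.0, 0.001]
wrist_force: [0.6, -0.3, -0.1]
opening: 0.936
```

Request:
play_rows --increments '[[[0,0,0],0],[[0,0,0],0],[[0,0,0],0],[[0,0,0],0],[[0,0,0],0],[[0,0,0],0],[[0,0,0],0],[[0,0,0],0]]' --claw 40

```text
clock: 29.65
position: [0.6096, -0.1609, 0.1254]
tcp_rot: [-0.114, 0.993, -0.0, 0.001]
wrist_force: [-0.6, 0.8, 5.5]
opening: 0.605
```

Request:
play_rows --increments '[[[-1.2,0,0.4],0],[[-2.4,0,0.9],0],[[-3.6,0,1.3],0],[[-4.8,0,1.8],0],[[-6,0,2.2],0],[[-7,0,2.6],0],[[-7,0,2.6],0],[[-7,0,2.6],0]]'

```text
clock: 30.32
position: [0.6163, -0.1592, 0.1225]
tcp_rot: [-0.114, 0.993, -0.0, 0.0]
wrist_force: [-0.2, 2.1, 5.0]
opening: 0.604
```

```bash
cat >> ang.py <<'E'
def slope(fs):
    im=cv2.imread(fs); z=np.zeros_like(im); z[140:260,350:450]=im[140:260,350:450]; k=quad(z)
    y0,y1=k[:,1].min()+8,k[:,1].max()-8; rows=[r for r in np.arange(y0,y1)]
    L=np.polyfit(rows,[k[k[:,1]==r][:,0].min() for r in rows],1)[0]
    R=np.polyfit(rows,[k[k[:,1]==r][:,0].max() for r in rows],1)[0]
    ths=np.arange(90,126); a=[]
    for th in ths:
        p=proj('scene',[lid(40,-3,17,th),lid(110,-3,17,th),lid(40,-3,-17,th),lid(110,-3,-17,th)])
        a.append([(p[0]-p[1])[0]/(p[0]-p[1])[1],(p[2]-p[3])[0]/(p[2]-p[3])[1]])
    a=np.array(a); print('angles',np.interp(L,a[:,0],ths),np.interp(R,a[:,1],ths),(y0,y1))
E
python3 - <<'E'
from ang import *
slope('pics/s20.png')
st,im=grab('scene','s21.png'); print(st['position'],st['wrist_force'],st['clock']); slope('pics/s21.png')
cv2.imwrite('pics/s21z.png',cv2.resize(im[140:260,350:450],None,fx=5,fy=5,interpolation=cv2.INTER_CUBIC))
E
```

```text
angles 107.36052154627801 107.13156769082916 (np.float64(175.0), np.float64(199.0))
[ 0.61625518 -0.15921186  0.12253802] [-0.22319318  2.07702084  4.97976315] 30.3167
angles 110.32706535087661 110.23069989852259 (np.float64(175.0), np.float64(199.0))
```

View pics/s21z.png

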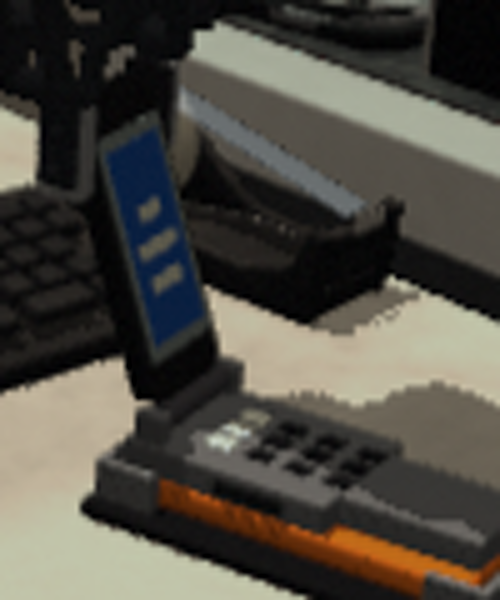

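110.3° while held. Release, withdraw straight up, and check.

Request:
play_rows --increments '[[[0,0,0],0],[[0,0,0],0],[[0,0,0],0],[[0,0,0],0],[[0,0,0],0],[[0,0,0],0],[[0,0,0],0],[[0,0,0],0]]' --claw 80

```text
clock: 31.03
position: [0.616, -0.1594, 0.1219]
tcp_rot: [-0.114, 0.993, -0.0, 0.0]
wrist_force: [0.9, -0.6, -0.2]
opening: 0.935
```

Request:
play_rows --increments '[[[0,0,-20],0],[[0,0,-45],0],[[0,0,-75],0],[[0,0,-90],0],[[0,0,-100],0],[[0,0,-100],0],[[0,0,-100],0],[[0,0,-100],0]]'

```text
clock: 31.7
position: [0.6154, -0.1592, 0.2204]
tcp_rot: [-0.114, 0.993, 0.0, -0.001]
wrist_force: [-0.5, -0.4, -0.8]
opening: 0.937
```

```bash
python3 - <<'E'
from ang import *
st=bot.state(); st,im=grab('scene','s22.png'); print(st['position'],st['wrist_force'],st['clock']); slope('pics/s22.png')
cv2.imwrite('pics/s22z.png',cv2.resize(im[130:310,330:530],None,fx=3.3,fy=3.3,interpolation=cv2.INTER_CUBIC))
grab('wrist','w22.png'); measure('pics/s22.png','pics/w22.png',st)
E
```

```text
[ 0.61543393 -0.1591614   0.22042983] [-0.48230889 -0.38783962 -0.80140535] 31.7
angles 111.48907191443558 110.23069989852259 (np.float64(175.0), np.float64(199.0))
s [[379.1000061035156, 161.10000610351562], [371.79998779296875, 173.39999389648438], [381.8999938964844, 210.89999389648438], [389.20001220703125, 200.3000030517578]]
w [[296.1000061035156, 175.0], [290.29998779296875, 235.0], [345.5, 235.0], [339.29998779296875, 175.0]]
Lt [ 0.6036 -0.1441  0.1368] gap mm 2.5
Lb [ 0.5768 -0.1506  0.0652] gap mm 1.5
Rt [ 0.6113 -0.1762  0.1496] gap mm 6.6
Rb [ 0.5855 -0.1827  0.0743] gap mm 4.0
L len 0.0768 angle 111.0
R len 0.0799 angle 109.5
width 0.035383186576181135 0.0345327059062616
```

View pics/s22z.png

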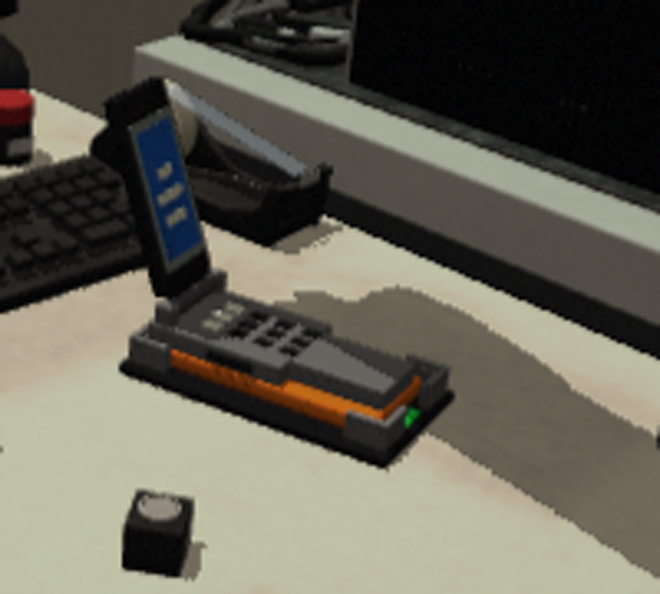

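View pics/w22.png

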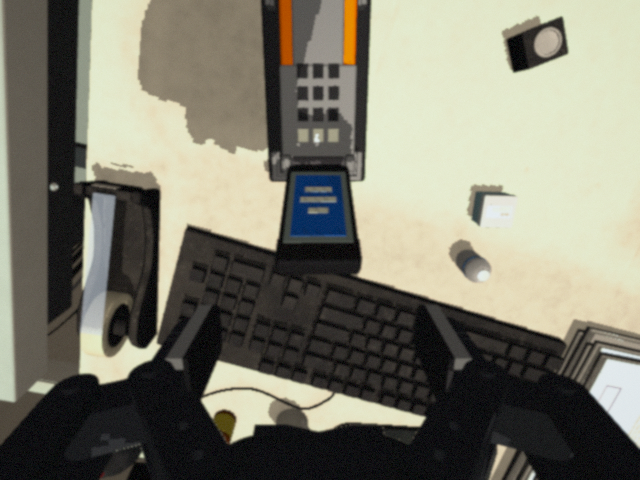

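```bash
python3 - <<'E'
import cv2,numpy as np
from h import *
s7=cv2.imread('pics/s7.png')  # overwritten with zoom
b=cv2.imread('pics/s22.png'); bz=cv2.resize(b[160:310,330:510],None,fx=4,fy=4,interpolation=cv2.INTER_CUBIC)
cv2.imwrite('pics/cmp2.png',np.hstack([x[215:425,140:540] for x in (s7,bz)]))
hs=[cv2.cvtColor(x,cv2.COLOR_BGR2HSV) for x in (s7,bz)]
for c in (215,225,235,245,255,300,350,370,390,400):
    print(c,[ (lambda r:(r.min(),r.max()) if len(r) else None)(np.where((h[200:430,c,0]<20)&(h[200:430,c,1]>140)&(h[200:430,c,2]>70))[0]+200) for h in hs])
E
```

```text
215 [(np.int64(305), np.int64(323)), (np.int64(304), np.int64(323))]
225 [(np.int64(307), np.int64(327)), (np.int64(307), np.int64(326))]
235 [(np.int64(311), np.int64(331)), (np.int64(311), np.int64(330))]
245 [(np.int64(315), np.int64(334)), (np.int64(315), np.int64(334))]
255 [(np.int64(319), np.int64(337)), (np.int64(319), np.int64(337))]
300 [(np.int64(335), np.int64(354)), (np.int64(335), np.int64(354))]
350 [(np.int64(345), np.int64(370)), (np.int64(340), np.int64(371))]
370 [(np.int64(345), np.int64(378)), (np.int64(346), np.int64(379))]
390 [(np.int64(352), np.int64(384)), (np.int64(352), np.int64(387))]
400 [(np.int64(356), np.int64(388)), (np.int64(355), np.int64(390))]
```

View pics/cmp2.png

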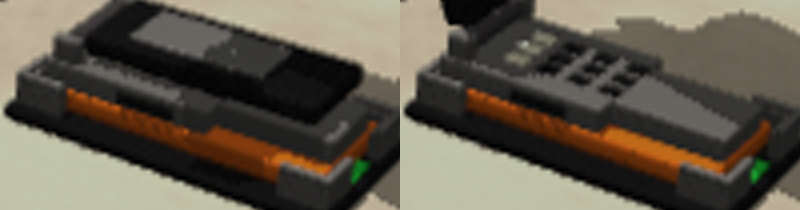

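```bash
python3 - <<'E'
from plant import bot
print(bot.finish_job(), bot.state()['clock'])
E
```

```text
the job is handed in; nothing more can be done
the job is handed in; nothing more can be done
```

The meter is standing in its cradle with the screen's free edge at the green-lamp end. The screen is open to about 110°, and the job was handed in at about 32 s of the 72 s allowed.

- **Docking:** I carried the meter by its body sides, lowered it between the lugs until I felt contact, and let it go with the screen still shut.
- **Opening:** I pinched the screen's sides at 20 N and raised it along its hinge arc. This took eight grips, the last a 3° nudge from about 107°.
- **Meter lifted briefly:** Between about 20° and 50°, the pull reached roughly the meter's own weight, and its rear may have risen a millimetre or two. It dropped back each time I released the screen. The meter now sits a millimetre or two further towards the rear lugs than where I first placed it.
- **Final angle:** After release, the edge slopes in the scene camera gave 111.5° and 110.2°. Combining the scene and wrist cameras gave 111.0° and 109.5°. The scene/wrist corner matches were off by up to 6.6 mm, so those two figures are less certain.
- **Seating:** The orange base lies within about half a millimetre of where it was just after docking, apart from shadowed spots, so it is fully down.
- **Other objects:** The filter cube, coverslip box and objective look undisturbed in the last pictures, judged by eye rather than measured. The gripper is clear, with nothing touching it.

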